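Load two globe lamps into the test carousel

TASK

Turn the carousel by its red grip bar until the amber cup faces the loading point (the tongue with the white dot) and gently set the amber lamp, globe down and upright, fully into that cup; only then turn on until the green cup faces the loading point, with the amber lamp staying seated, and gently set the green lamp into it in the same way, leaving it there. The lamps are fragile: lift them by their brass caps, lower them without bumping, dropping or tipping them, and disturb neither the blue lamp nor the other things on the bench.

Things in the scene. Friction and masses are not known exactly. Their poses are not given: they have to be found in the camera images.
- lamp_amber: amber globe lamp, fragile, about 110 g, slightly bottom-heavy, 110 mm tall, standing globe down and metal cap up. Origin at the lowest point of the globe, z up along the lamp through the cap. Globe: sphere of 64 mm diameter centred 32 mm above the origin. Brass cap: cylinder of 27 mm diameter from 72 to 108 mm above the origin (2 mm contact stud on top); grip it there, any way round. At the start it stands upright in one of the three black saucers
- lamp_green: green globe lamp, same shape and sizes as the amber one, in another saucer
- lamp_blue: blue globe lamp, same shape and sizes, in the remaining saucer; it is to stay there untouched
- carousel (a joint): angle of the carousel tray about its upright axis, rad, growing anticlockwise seen from above, range -1.6 to 1.4. At 0 the amber cup is at the loading point; at +1.047 the green cup is. Light friction (about 0.06 N m): the tray stays where it is left
- grip_bar (a point): top of the red grip bar that stands on the tray's axis (turns with the tray), 133 mm above the tray's underside and 164 mm above the table. The bar is 44 mm long, 14 mm thick and 45 mm high (from 119 to 164 mm above the table); pinch its two flat faces from above and turn it. This point's z is up, its x points away from the amber cup's centre; the bar's long direction is at +120 deg (anticlockwise) from this x, its thickness (pinch direction) at +30 deg
- amber_cup (a point): point of the amber cup where the lowest point (origin) of a fully seated lamp comes to lie, 51.7 mm above the table. The tray is a white disc of 262 mm diameter, top 45 mm above the table, with six cups in a circle of 92 mm radius, 60 deg apart: amber, three grey, blue, green, in anticlockwise order. Each cup is a ring of 68 mm outside and 52 mm inside diameter, its rim 65 mm above the table; the globe sinks 13 mm into it and rests on the inner edge
- green_cup (a point): the same point of the green cup, 60 deg clockwise from the amber cup seen from above
- loading_point (a point): fixed point above the carousel base's loading tongue (grey tongue with a white dot sticking out beyond the tray, roughly towards the robot): a cup faces the loading point when its seat point is here; 92 mm from the axis
- carousel_base: fixed base of the carousel, origin on the table under its axis, x pointing away from the loading tongue. A black detector box (80 x 90 mm, centred 200 mm out along +y, top 160 mm above the table) stands on it
- post1: bystander: steel optics post, 13 mm diameter, on a 32 mm round foot, 115 mm tall, origin under its foot. It and post2 stand on opposite sides of one saucer, about 60 mm from the lamp's axis
- post2: bystander: steel optics post like post1, 120 mm tall, origin under its foot
- dropper_bottle: bystander: amber bottle, 32 mm diameter, 105 mm tall, origin under its base; it and the lens tube stand about 60 mm from the axis of another lamp
- lens_tube: bystander: black lens tube, 31 mm diameter, 100 mm tall, upright, origin under its base
- mirror_post: bystander: small round mirror of 30 mm on a post with a 32 mm foot, 117 mm tall, origin under its foot; it stands about 60 mm from the axis of the third lamp
- screwdriver: bystander: orange screwdriver, 170 mm long, lying on the table beyond the saucers

How it is judged:
By the outcome, as a careful person would: the job done as asked, in the order asked, and still so for the second after the job is handed in, with the robot touching nothing.
It also fails if it takes over 72 s, if anything falls off the work surface, if the arm or the gripper's body presses on something with over 40 N, if the wrist force passes 120 N, or if a joint passes its speed limit or range.

ROBOT

A 6-joint arm with a two-finger parallel gripper is mounted at the origin on the work surface. World frame = base frame: x ahead of the robot, y to its left, z up, the work surface at z = 0. Lengths are in m, angles in degrees, forces in N, time in s.
With the tool pointing down it reaches from about 0.35 to 0.875 m from the base axis. Payload 4.2 kg.
Tool frame: the origin (TCP) lies on the centre line of the jaws, within the pads' length; the fingertips stand 11 mm ahead of it and the grasp point (between the pads) lies 8 mm behind it; y points along the fingers, z is the direction in which the jaws open and shut, and the axes are right-handed (so a half turn about y gives the same grasp; the last joint's range is limited). The gripper opens to 87 mm and grips with 3 to 60 N. Pads are 19 mm wide; open, the fingers measure 117 mm over their backs; the gripper's body (75 mm by 190 mm) begins 51 mm behind the grasp point.
Start: joints at [79.561, 22.042, 0.453, 0, -68.411, -14.817], TCP at [0.267, 0.565, 0.234] pointing down, gripper open.
Joint ranges: [-179.83, 179.83], [-69.29, 118.12], [-61.27, 80.66], [-181.25, 117.63], [-171.15, -9.14], [-177.46, 177.46]. Speed limits (degrees/s): [159.86, 159.86, 180, 180, 180, 180].

INTERFACE

Orientations are given as a 3x3 rotation matrix whose columns are the frame's x, y, z axes.
In Python, from station import r, optics gives the robot as it stands. The module is installed in compiled form; this text tells all that it offers.
- The arm moves only by the tool step_arm, never from a script. Its argument "moves" is a list that holds one entry, the list of rows, each a list of 7 numbers: the turn, a rotation vector about the tool's x, y, z in rad, then the shift along the tool's x, y, z in cm, then the opening in per cent of the stroke, from 0 (shut) to 100 (fully open). A call has exactly 5 rows; each row is the pose to reach, as a shift and turn from the pose commanded when the call began, along the tool's axes at that moment; what a row does not reach only later rows make up. A row lasts 1/12 s, in which the tool goes at most 41.7 mm and 7.16 degrees, less where a joint would pass 70% of its speed; a pose out of reach is approached as far as the arm can. A call with a gripper value outside its range is refused whole. The fingers move at their own pace and stop on an object; the grip force is fixed at half the most. Time passes only in rows, so rows that repeat a pose let the fingers close, or fill a call up. It gives the time, the measured TCP pose, the force and the opening at its end, in the units of the state.
- r.sense(): the state, without advancing time (a new reading comes with each control period).
- optics.capture(name): name is "scene" or "top" or "wrist"; returns a dict with "image" (384x512x3 uint8, red, green, blue), "fov_y" (degrees; the focal length in pixels is half the picture's height over the tangent of half this angle, whatever the lens; pixels are square), "cx", "cy" (the principal point, pixels), "cam_to_world" (4x4, takes a point from camera to world coordinates). Camera axes: x right, y down, z forward; pixel columns grow to the right and rows downward; lengths in m; the calibration is good to about 2 mm. A picture is of the moment at which its call begins. There is no depth.
- r.finish_job(): hands the job in, once; it reports no verdict.
The state is a dict: "time_s": time; "joints": joint angles; "joint_velocities": joint speeds; "effort": joint torques, N m; "tcp_pos": TCP position; "ee_rot": TCP orientation; "wrist_force": force on the tool from outside, world axes, zero at the start; "moment": the same for the moment, N m; "gripper_width": opening from 0.0 (shut) to 1.0 (fully open).
Only numpy, scipy, OpenCV 4.12 (cv2) and the standard library are available. Lean on these libraries where they do the work, as an engineer would, in place of code of your own. Each camera call takes 0.05 s, during which the arm holds its last target.

## Working session

There is one attempt and no reset: what is moved stays moved. The work goes in short steps, Python scripts to look and compute and a tool call to move; the robot and the scene stay as the last step left them, time stands still between calls to the robot, and variables do not carry over. Pictures are saved under pics/ and viewed, and the job is handed in when it is done.

Besides the shell and the picture viewer there is one more tool, called after "Request:" as name(argument=value, ...) on one line, values as JSON. step_arm: Moves the arm, as the interface text tells. Its arguments: {"type":"object","properties":{"moves":{"type":"array"}},"required":["moves"]}

```bash
mkdir -p pics; ls; python3 - <<'E'
from station import r, optics
import cv2,numpy as np
s=r.sense()
print(s)
for n in ["scene","top","wrist"]:
    c=optics.capture(n)
    cv2.imwrite(f"pics/{n}0.png",c["image"][:,:,::-1])
    np.savez(f"pics/{n}0.npz",**c)
    print(n,c["fov_y"],c["cx"],c["cy"],np.round(c["cam_to_world"],3).tolist(), [k for k in c])
E
```

```text
pics
{'time_s': 0.0, 'joints': array([ 7.95615155e+01,  2.20901787e+01,  3.79779528e-01, -2.95553052e-02,
       -6.84103356e+01, -1.48172350e+01]), 'joint_velocities': array([ 0.05961578,  0.06926014,  0.01546764, -0.00702318, -0.11424087,
       -0.05960681]), 'effort': array([ 1.46861244e-04, -3.90666747e+01,  1.87399954e+01,  4.21971962e+00,
        1.09886113e-02, -1.83489396e-04]), 'tcp_pos': array([0.26638799, 0.56474857, 0.23246424]), 'ee_rot': array([[-9.04331377e-01, -8.53486502e-04, -4.26830216e-01],
       [ 4.26831062e-01, -1.98539625e-03, -9.04329200e-01],
       [-7.55943423e-05, -9.99997665e-01,  2.15975067e-03]]), 'wrist_force': array([-0.02060746,  0.1526527 ,  0.38113187]), 'moment': array([0.01780496, 0.01891041, 0.05027562]), 'gripper_width': 0.9988291732537178}
scene 44.28209512877575 255.86177831376725 193.68051714982863 [[0.757, 0.481, -0.442, 1.094], [0.653, -0.572, 0.496, -0.586], [-0.014, -0.664, -0.748, 1.003], [0.0, 0.0, 0.0, 1.0]] ['image', 'fov_y', 'cx', 'cy', 'cam_to_world']
top 54.758559857524624 260.28767328036207 193.55281538240587 [[0.023, -0.982, 0.188, 0.342], [-1.0, -0.023, 0.004, -0.034], [0.0, -0.188, -0.982, 1.287], [0.0, 0.0, 0.0, 1.0]] ['image', 'fov_y', 'cx', 'cy', 'cam_to_world']
wrist 59.717180199919355 252.5869013473286 189.30322012760126 [[-0.427, -0.87, -0.246, 0.332], [-0.904, 0.412, 0.113, 0.532], [0.002, 0.271, -0.963, 0.384], [0.0, 0.0, 0.0, 1.0]] ['image', 'fov_y', 'cx', 'cy', 'cam_to_world']
```

View pics/scene0.png

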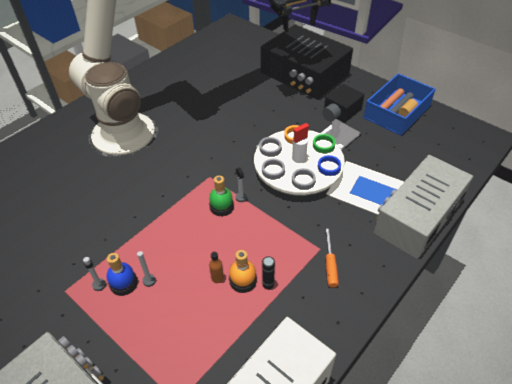

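View pics/top0.png

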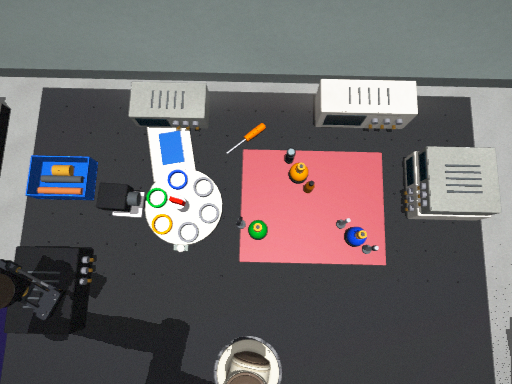

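View pics/wrist0.png

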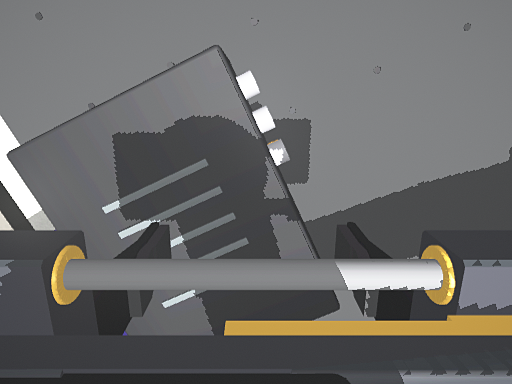

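```bash
cat > h.py <<'E'
import numpy as np,cv2
def load(n): return dict(np.load(f"pics/{n}.npz"))
def snap(cam,name):
    from station import optics
    c=optics.capture(cam); cv2.imwrite(f"pics/{name}.png",c["image"][:,:,::-1]); np.savez(f"pics/{name}.npz",**c); return load(name)
def f(c): return 192/np.tan(np.radians(float(c["fov_y"]))/2)
def ray(c,u,v):
    M=c["cam_to_world"]; d=M[:3,:3]@np.array([(u-c["cx"])/f(c),(v-c["cy"])/f(c),1]); return M[:3,3],d/np.linalg.norm(d)
def plane(c,u,v,z):
    o,d=ray(c,u,v); return o+d*(z-o[2])/d[2]
def proj(c,p):
    M=c["cam_to_world"]; q=M[:3,:3].T@(np.asarray(p)-M[:3,3]); return np.array([q[0]/q[2]*f(c)+c["cx"],q[1]/q[2]*f(c)+c["cy"]])
def tri(rs):
    A=np.zeros((3,3));b=np.zeros(3)
    for o,d in rs:
        P=np.eye(3)-np.outer(d,d);A+=P;b+=P@o
    x=np.linalg.solve(A,b); return x,[float(np.linalg.norm((np.eye(3)-np.outer(d,d))@(x-o))*1000) for o,d in rs]
def mask(c,lo,hi,roi=None):
    h=cv2.cvtColor(c["image"],cv2.COLOR_RGB2HSV); m=cv2.inRange(h,np.array(lo),np.array(hi))
    if roi:
        z=np.zeros_like(m);x0,y0,x1,y1=roi;z[y0:y1,x0:x1]=m[y0:y1,x0:x1];m=z
    return m
def blobs(m,mn=8):
    n,l,s,ce=cv2.connectedComponentsWithStats(m); return [(s[i].tolist(),ce[i].round(2).tolist()) for i in range(1,n) if s[i][4]>=mn]
def crop(c,name,roi,k):
    x0,y0,x1,y1=roi; cv2.imwrite(f"pics/{name}.png",cv2.resize(c["image"][y0:y1,x0:x1,::-1],None,fx=k,fy=k,interpolation=cv2.INTER_CUBIC))
E
python3 - <<'E'
from h import *
t=load("top0");s=load("scene0")
crop(t,"tc",(110,120,230,260),5 and 4);crop(t,"tl",(230,140,390,260),5);crop(s,"sc",(240,110,370,200),6);crop(s,"sl",(80,160,300,300),3.6 and 3)
E
```

```text
(no output)
```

View pics/tc.png

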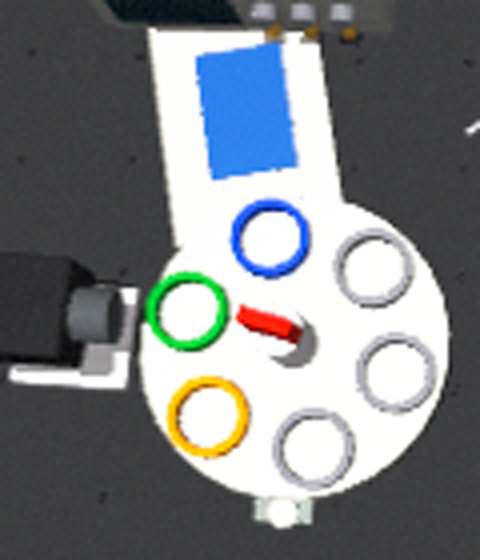

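View pics/tl.png

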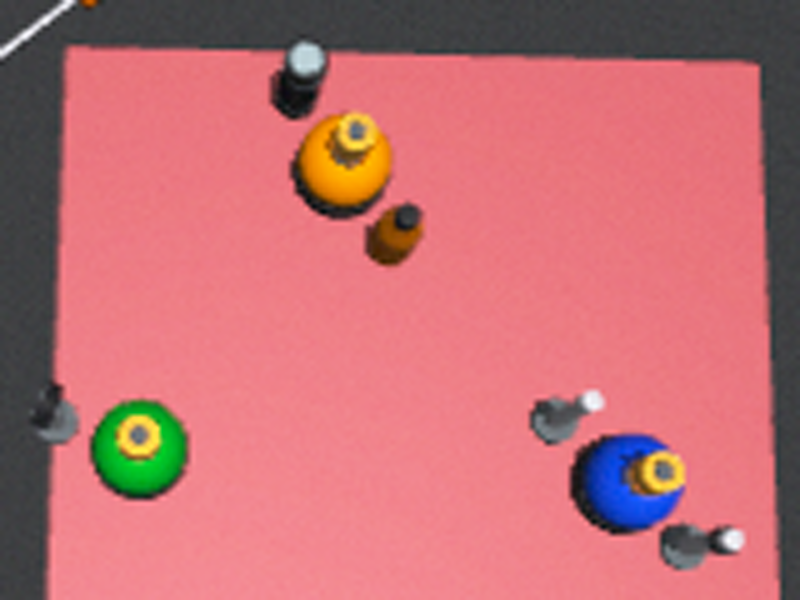

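View pics/sl.png

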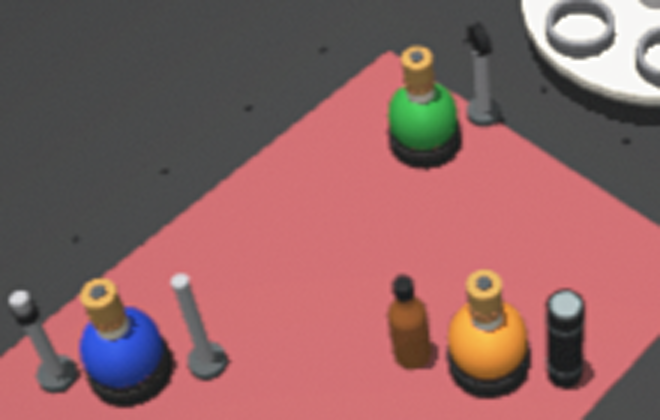

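View pics/sc.png

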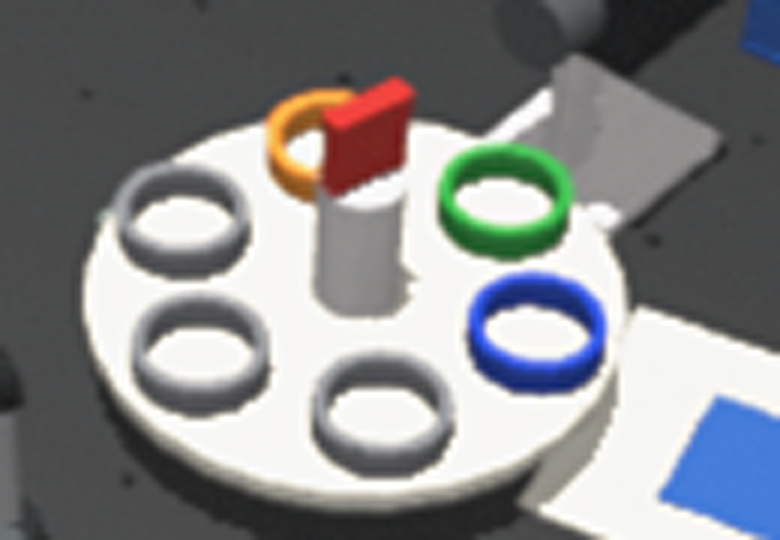

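```bash
python3 - <<'E'
from h import *
for n in ["top0","scene0"]:
    c=load(n)
    print(n)
    R=(110,120,230,260) if n=="top0" else (240,110,370,200)
    P={}
    for k,lo,hi in [("amber",(12,150,90),(28,255,255)),("green",(50,120,60),(75,255,255)),("blue",(110,120,60),(128,255,255))]:
        m=mask(c,lo,hi,R); 
        cs,_=cv2.findContours(m,cv2.RETR_EXTERNAL,cv2.CHAIN_APPROX_NONE); ct=max(cs,key=cv2.contourArea)
        e=cv2.fitEllipse(ct); h=cv2.convexHull(ct); M=cv2.moments(h)
        cu=(M['m10']/M['m00'],M['m01']/M['m00'])
        p=plane(c,*e[0],.062);P[k]=p
        print(k,np.round(e[0],1),np.round(e[1],1),np.round(cu,1),p.round(4))
    if n=="top0":
        # tray ellipse: axis from 3 cups: amber,(green),(blue) on circle r 92, blue->green->amber 60deg each (anticlockwise)
        from scipy.optimize import least_squares
        def res(q):
            out=[]
            for i,k in enumerate(["blue","green","amber"]):
                a=q[2]+np.pi/3*i; out+=[q[0]+.092*np.cos(a)-P[k][0],q[1]+.092*np.sin(a)-P[k][1]]
            return out
        s=least_squares(res,[.4,.25,0]); print("axis",s.x[:2].round(4),"blue ang",np.degrees(s.x[2]),"amber ang",np.degrees(s.x[2])+120,np.round(np.array(s.fun)*1000,1))
        for z in (.02,.035,.045):
            p=plane(c,181,248.3,z); d=p[:2]-s.x[:2]; print("dot",z,p.round(4),np.hypot(*d),np.degrees(np.arctan2(d[1],d[0])))
        m=mask(c,(0,150,120),(8,255,255),R);print(blobs(m)); 
T=load("top0");S=load("scene0")
L={"amber":((12,150,90),(28,255,255)),"green":((50,120,60),(75,255,255)),"blue":((110,120,60),(128,255,255))}
for k,rt,rs in [("amber",(285,158,312,186),(228,245,258,292)),("green",(244,215,272,244),(207,170,235,217)),("blue",(340,222,370,248),(105,252,138,296))]:
  for c,R in ((T,rt),(S,rs)):
    print(k,[ (b,) for b in blobs(mask(c,*L[k],R),20)], "brass",blobs(mask(c,(12,60,120),(28,200,255),R),6))
E
```

```text
top0
amber [161.5 223.7] [18.9 19.7] [161.5 223.7] [0.4665 0.2964 0.062 ]
green [156.2 197.3] [18.8 20. ] [156.2 197.3] [0.5547 0.3205 0.062 ]
blue [177.  179.1] [18.6 18.7] [177.  179.2] [0.6191 0.2548 0.062 ]
axis [0.5306 0.2314] blue ang 14.772458555787507 amber ang 134.7724585557875 [ 0.5  0.1  0.1 -0.3 -0.6  0.3]
dot 0.02 [0.3889 0.2355 0.02  ] 0.14181763063617797 178.31922465703312
dot 0.035 [0.3883 0.2323 0.035 ] 0.1423204773051318 179.60953164792144
dot 0.045 [0.3879 0.2302 0.045 ] 0.142695564790703 -179.53559664147838
[([169, 196, 14, 9, 65], [175.71, 200.15])]
scene0
amber [292.8 133.2] [16.  16.5] [290.3 132.3] [0.4649 0.2926 0.062 ]
green [323.8 142.9] [17.8 21.1] [323.9 142.9] [0.5613 0.317  0.062 ]
blue [329. 165.] [18.7 22.6] [329. 165.] [0.6257 0.2512 0.062 ]
amber [(([290, 162, 18, 19, 249], [298.55, 171.72]),)] brass [([297, 162, 9, 12, 50], [300.7, 166.68])]
amber [(([230, 261, 26, 25, 449], [242.18, 274.33]),)] brass [([236, 250, 11, 11, 90], [240.96, 255.08]), ([230, 261, 26, 25, 474], [241.96, 273.37])]
green [(([248, 220, 19, 19, 205], [257.49, 229.84]),)] brass [([253, 223, 9, 9, 55], [257.31, 227.04])]
green [(([210, 188, 22, 22, 330], [220.61, 199.51]),)] brass [([213, 175, 11, 10, 71], [218.41, 179.32]), ([215, 185, 3, 4, 6], [215.5, 186.67]), ([217, 190, 5, 2, 9], [219.0, 190.56])]
blue [(([347, 227, 19, 19, 212], [354.2, 236.34]),)] brass [([358, 230, 9, 9, 54], [361.91, 234.09])]
blue [(([107, 263, 27, 26, 465], [120.55, 277.25]),)] brass [([107, 252, 12, 12, 94], [112.35, 257.72]), ([113, 268, 6, 3, 12], [115.0, 269.17])]
```

```bash
python3 - <<'E'
from h import *
T=load("top0");S=load("scene0")
C=dict(green=((257.9,226.9),(219.2,178.8)),amber=((301.3,166.2),(241.5,254.8)),blue=((362.4,234),(112.9,257.5)),
 mirror_top=((240.6,217.7),(240,170.5)),tube_top=((291,152),(268.5,261.5)),bottle_top=((311.5,183.2),(214.3,255)),barred=((175,199.5),(301.5,130)))
for k,(a,b) in C.items():
    x,e=tri([ray(T,*a),ray(S,*b)]); print(k,x.round(4),np.round(e,1),"top@.118",plane(T,*a,.118)[:2].round(4),"scene@.118",plane(S,*b,.118)[:2].round(4), np.hypot(*x[:2]).round(3))
E
```

```text
green [ 0.4602 -0.0212  0.1128] [3.2 3.2] top@.118 [ 0.4577 -0.0238] scene@.118 [ 0.4656 -0.0219] 0.461
amber [ 0.6623 -0.1589  0.1113] [2.7 2.7] top@.118 [ 0.6588 -0.1603] scene@.118 [ 0.6671 -0.1599] 0.681
blue [ 0.4448 -0.3526  0.1118] [2.4 2.4] top@.118 [ 0.4429 -0.353 ] scene@.118 [ 0.4509 -0.3523] 0.568
mirror_top [0.4865 0.033  0.1189] [1.6 1.6] top@.118 [0.4856 0.0318] scene@.118 [0.4868 0.035 ] 0.488
tube_top [ 0.7146 -0.1259  0.0969] [2.8 2.8] top@.118 [ 0.7061 -0.1264] scene@.118 [ 0.7249 -0.1344] 0.726
bottle_top [ 0.6088 -0.1938  0.0989] [2.8 2.8] top@.118 [ 0.6029 -0.1934] scene@.118 [ 0.6207 -0.1999] 0.639
barred [0.5339 0.2362 0.1499] [0.1 0.1] top@.118 [0.5393 0.2437] scene@.118 [0.513 0.267] 0.584
```

```bash
cat >> h.py <<'E'
def yaw(R): return np.degrees(np.arctan2(R[1,2],R[0,2]))
def state():
    from station import r
    s=r.sense(); print("t",round(s["time_s"],2),"tcp",s["tcp_pos"].round(4),"yaw",yaw(s["ee_rot"]).round(2),"tilt",np.degrees(np.arccos(-s["ee_rot"][2,1])).round(2),"F",s["wrist_force"].round(1),"M",s["moment"].round(2),"w",round(s["gripper_width"],3),"J",s["joints"].round(1)); return s
def plan(target,psi,g,start=None,psi0=None,vmax=38,wmax=6.8,ncall=None):
    """rows from start to target (world), yaw psi"""
    if start is None:
        s=state(); start=s["tcp_pos"]; psi0=yaw(s["ee_rot"])
    start=np.array(start);target=np.array(target); d=target-start; dp=(psi-psi0+180)%360-180
    n=int(np.ceil(max(np.linalg.norm(d)*1000/vmax,abs(dp)/wmax,1)/5)) if ncall is None else ncall
    N=5*n; S=lambda u:u
    for k in range(n):
        p0=psi0+dp*S(k/n); c0=start+d*S(k/n); a=np.radians(p0)
        X=np.array([np.sin(a),-np.cos(a),0]);Y=np.array([0,0,-1.]);Z=np.array([np.cos(a),np.sin(a),0])
        rows=[]
        for i in range(1,6):
            u=S((5*k+i)/N); e=start+d*u-c0
            rows.append([0,round(-np.radians(dp*(u-S(k/n))),3),0]+[round(float(v)*100,2)+0. for v in (e@X,e@Y,e@Z)]+[g])
        print(rows)
E
python3 - <<'E'
from h import *
plan((.55,.29,.30),164.8,60,start=(.267,.565,.234),psi0=-115.3)
E
```

```text
[[0, np.float64(0.093), 0, -2.49, -0.44, 0.85, 60], [0, np.float64(0.186), 0, -4.98, -0.88, 1.7, 60], [0, np.float64(0.279), 0, -7.47, -1.32, 2.55, 60], [0, np.float64(0.372), 0, -9.96, -1.76, 3.4, 60], [0, np.float64(0.465), 0, -12.45, -2.2, 4.26, 60]]
[[0, np.float64(0.093), 0, -2.61, -0.44, -0.35, 60], [0, np.float64(0.186), 0, -5.21, -0.88, -0.71, 60], [0, np.float64(0.279), 0, -7.82, -1.32, -1.06, 60], [0, np.float64(0.372), 0, -10.43, -1.76, -1.42, 60], [0, np.float64(0.465), 0, -13.03, -2.2, -1.77, 60]]
[[0, np.float64(0.093), 0, -2.17, -0.44, -1.49, 60], [0, np.float64(0.186), 0, -4.34, -0.88, -2.97, 60], [0, np.float64(0.279), 0, -6.51, -1.32, -4.46, 60], [0, np.float64(0.372), 0, -8.68, -1.76, -5.94, 60], [0, np.float64(0.465), 0, -10.85, -2.2, -7.43, 60]]
```

Request:
step_arm(moves=[[[0,0.093,0,-2.5,-0.44,0.85,60],[0,0.186,0,-5.0,-0.88,1.7,60],[0,0.279,0,-7.5,-1.32,2.55,60],[0,0.372,0,-10.0,-1.76,3.4,60],[0,0.465,0,-12.5,-2.2,4.25,60]]])

```text
time_s: 0.57
tcp_pos: [0.3621, 0.4724, 0.2554]
ee_rot: [[-0.614, -0.0, -0.79], [0.79, -0.001, -0.614], [-0.0, -1.0, 0.001]]
wrist_force: [-0.8, 0.0, 0.5]
gripper_width: 0.707
```

Request:
step_arm(moves=[[[0,0.093,0,-2.6,-0.44,-0.35,60],[0,0.186,0,-5.2,-0.88,-0.7,60],[0,0.279,0,-7.8,-1.32,-1.06,60],[0,0.372,0,-10.4,-1.76,-1.4,60],[0,0.465,0,-13.0,-2.2,-1.77,60]]])

```text
time_s: 0.98
tcp_pos: [0.4563, 0.3809, 0.2775]
ee_rot: [[-0.194, -0.001, -0.981], [0.981, -0.0, -0.194], [-0.0, -1.0, 0.001]]
wrist_force: [0.2, -0.1, -0.2]
gripper_width: 0.599
```

Request:
step_arm(moves=[[[0,0.093,0,-2.2,-0.44,-1.5,60],[0,0.186,0,-4.35,-0.88,-2.95,60],[0,0.279,0,-6.5,-1.32,-4.45,60],[0,0.372,0,-8.7,-1.76,-5.95,60],[0,0.465,0,-10.85,-2.2,-7.4,60]]])

```text
time_s: 1.4
tcp_pos: [0.5504, 0.2894, 0.2994]
ee_rot: [[0.266, -0.001, -0.964], [0.964, -0.0, 0.266], [-0.001, -1.0, 0.001]]
wrist_force: [-0.6, 1.2, -0.6]
gripper_width: 0.603
```

```bash
python3 - <<'E'
from h import *
state(); c=snap("wrist","w1"); state()
E
```

```text
t 1.4 tcp [0.5504 0.2894 0.2994] yaw 164.55 tilt 0.05 F [-0.6  1.2 -0.6] M [ 0.12 -0.1   0.  ] w 0.603 J [ 42.6  19.7   6.4  -0.  -76.7 -58.1]
t 1.45 tcp [0.5533 0.2867 0.3002] yaw 164.16 tilt 0.12 F [ 2.  -1.2  2.2] M [ 0.08 -0.35  0.04] w 0.601 J [ 42.3  19.8   6.6   0.1 -76.7 -58.2]
```

View pics/w1.png

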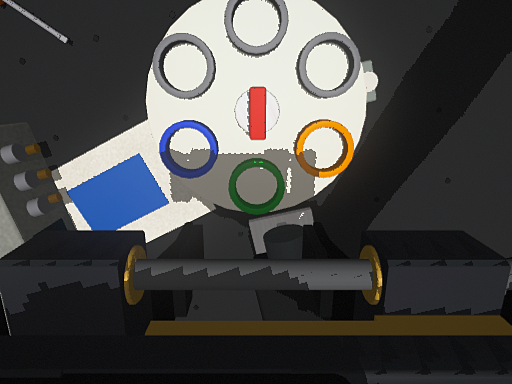

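```bash
python3 - <<'E'
from h import *
from scipy.optimize import least_squares
c=load("w1"); crop(c,"w1c",(140,0,400,220),3)
P={}
for k,lo,hi in [("amber",(10,150,60),(28,255,255)),("green",(45,100,30),(80,255,255)),("blue",(108,120,40),(128,255,255))]:
    m=mask(c,lo,hi,(155,80,365,220)); cs,_=cv2.findContours(m,cv2.RETR_EXTERNAL,cv2.CHAIN_APPROX_NONE); ct=max(cs,key=cv2.contourArea)
    e=cv2.fitEllipse(ct); P[k]=plane(c,*e[0],.063); print(k,np.round(e[0],1),np.round(e[1],1),P[k].round(4))
def res(q):
    out=[]
    for i,k in enumerate(["blue","green","amber"]):
        a=q[2]+np.pi/3*i; out+=[q[0]+.092*np.cos(a)-P[k][0],q[1]+.092*np.sin(a)-P[k][1]]
    return out
s=least_squares(res,[.53,.23,0]); print("axis",s.x[:2].round(4),"amber ang",np.degrees(s.x[2])+120,np.round(np.array(s.fun)*1000,1))
m=mask(c,(0,150,100),(6,255,255),(240,70,280,150)); cs,_=cv2.findContours(m,cv2.RETR_EXTERNAL,cv2.CHAIN_APPROX_NONE); ct=max(cs,key=cv2.contourArea); rr=cv2.minAreaRect(ct); print(rr)
b=cv2.boxPoints(rr); w=[plane(c,*p,.164)[:2].round(4).tolist() for p in b]; print("bar",w, "ctr",plane(c,*rr[0],.164).round(4))
T=load("top0")
x,e=tri([ray(T,181,248.4),ray(c,372,80.5)]); print("dot",x,e)
for z in (.02,.03,.04,.045): print(z,plane(c,372,80.5,z).round(4),plane(T,181,248.4,z).round(4))
E
```

```text
amber [324.5 148.1] [56.4 57.8] [0.464  0.2957 0.063 ]
green [256.1 186.5] [54.7 54.8] [0.5529 0.3192 0.063 ]
blue [188.1 148.7] [55.8 57.9] [0.6172 0.2541 0.063 ]
axis [0.5286 0.2305] amber ang 134.76723355868688 [ 0.3 -0.1 -0.1  0.1 -0.2  0.1]
((257.5, 112.5), (51.0, 15.0), 90.0)
bar [[0.5292, 0.2096], [0.5174, 0.2129], [0.5281, 0.2531], [0.5404, 0.2497]] ctr [0.5287 0.2309 0.164 ]
dot [0.38724399 0.23585252 0.02929748] [2.464784206841633, 2.464784206841694]
0.02 [0.383  0.2386 0.02  ] [0.3885 0.2355 0.02  ]
0.03 [0.3864 0.2381 0.03  ] [0.3882 0.2334 0.03  ]
0.04 [0.3898 0.2376 0.04  ] [0.3878 0.2313 0.04  ]
0.045 [0.3915 0.2373 0.045 ] [0.3876 0.2302 0.045 ]
```

View pics/w1c.png

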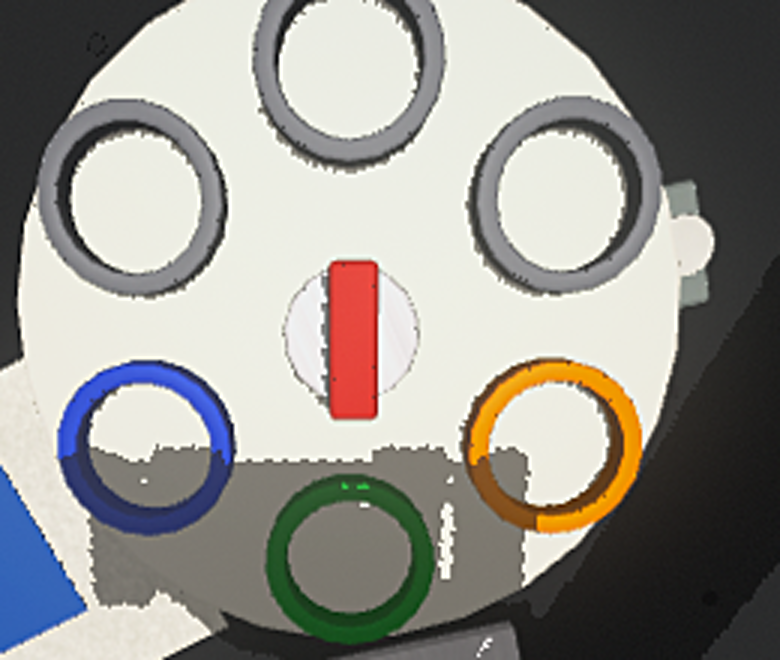

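```bash
python3 - <<'E'
from h import *
plan((.5286,.2306,.19),164.77,60,start=(.55,.29,.30),psi0=164.8)
E
```

```text
[[0, np.float64(0.0), 0, -1.26, 2.2, 0.1, 60], [0, np.float64(0.0), 0, -2.52, 4.4, 0.2, 60], [0, np.float64(0.0), 0, -3.78, 6.6, 0.3, 60], [0, np.float64(0.0), 0, -5.03, 8.8, 0.41, 60], [0, np.float64(0.001), 0, -6.29, 11.0, 0.51, 60]]
```

Request:
step_arm(moves=[[[0,0,0,-1.6,2.8,0.13,60],[0,0,0,-3.2,5.5,0.26,60],[0,0,0,-4.8,8.3,0.4,60],[0,0,0,-6.3,11.0,0.5,60],[0,0,0,-6.3,11.0,0.5,60]]])

```text
time_s: 1.87
tcp_pos: [0.5236, 0.2268, 0.1833]
ee_rot: [[0.265, -0.013, -0.964], [0.964, -0.007, 0.265], [-0.01, -1.0, 0.01]]
wrist_force: [-1.4, -0.2, -1.3]
gripper_width: 0.599
```

```bash
python3 - <<'E'
from h import *
snap("wrist","w2"); state()
E
```

```text
t 1.92 tcp [0.5264 0.2289 0.1867] yaw 164.75 tilt 0.43 F [0.  0.6 0.5] M [ 0.15 -0.12  0.02] w 0.599 J [ 39.6  19.5 -10.5  -0.  -60.4 -54.9]
```

View pics/w2.png

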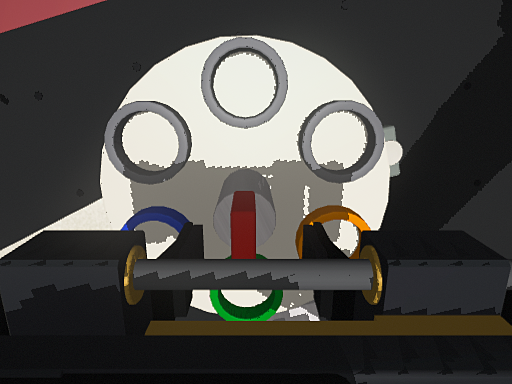

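Request:
step_arm(moves=[[[0,0,0,0,1.2,0,60],[0,0,0,0,2.6,0,60],[0,0,0,0,4.0,0,60],[0,0,0,0,4.8,0,60],[0,0,0,0,5.0,0,60]]])

```text
time_s: 2.33
tcp_pos: [0.5288, 0.2317, 0.1393]
ee_rot: [[0.261, -0.0, -0.965], [0.965, -0.0, 0.261], [-0.0, -1.0, -0.0]]
wrist_force: [-0.5, -0.5, -0.1]
gripper_width: 0.6
```

```bash
python3 - <<'E'
from h import *
state()
T=load("top0")
for n,roi in (("top0",(170,240,192,254)),("w1",(358,60,390,105)),("w2",(380,120,410,182))):
    c=load(n); crop(c,n+"d",roi,12)
    g=c["image"][roi[1]:roi[3],roi[0]:roi[2]].min(axis=2); print(n,[ (b[0],b[1]) for b in blobs((g>150).astype(np.uint8)*255,6)], "offset",roi[:2])
E
cd pics; python3 -c "
import cv2,numpy as np
a=[cv2.imread(n) for n in ('top0d.png','w1d.png','w2d.png')]
H=max(i.shape[0] for i in a)
a=[cv2.resize(i,None,fx=.7,fy=.7) for i in a];H=max(i.shape[0] for i in a)
cv2.imwrite('dots.png',np.hstack([np.pad(i,((0,H-i.shape[0]),(0,6),(0,0))) for i in a]))"
```

```text
t 2.33 tcp [0.5288 0.2317 0.1393] yaw 164.86 tilt 0.01 F [-0.5 -0.5 -0.1] M [ 0.13 -0.06 -0.02] w 0.6 J [ 39.7  22.3 -13.8   0.  -53.9 -54.9]
top0 [([0, 0, 22, 12, 182], [10.6, 4.45])] offset (170, 240)
w1 [([0, 2, 20, 43, 506], [7.35, 24.23])] offset (358, 60)
w2 [([0, 17, 22, 45, 613], [8.82, 38.23])] offset (380, 120)
```

View pics/dots.png

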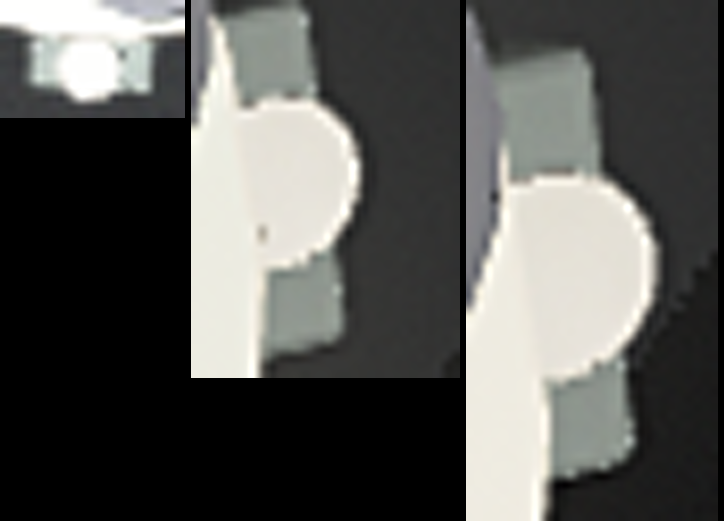

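Request:
step_arm(moves=[[[0,0,0,0,0,0,10],[0,0,0,0,0,0,0],[0,0,0,0,0,0,0],[0,0,0,0,0,0,0],[0,0,0,0,0,0,0]]])

```text
time_s: 2.75
tcp_pos: [0.5288, 0.2312, 0.1403]
ee_rot: [[0.262, 0.001, -0.965], [0.965, 0.001, 0.262], [0.001, -1.0, -0.001]]
wrist_force: [-1.0, -0.7, 1.5]
gripper_width: 0.309
```

```bash
python3 - <<'E'
from h import *
state()
T,a,b=load("top0"),load("w1"),load("w2")
pt={'T':(T,180.4,248.35,(.5306,.2314)),'w1':(a,367.3,81.4,(.5286,.2305)),'w2':(b,389.9,152.5,None)}
x,e=tri([ray(*v[:3]) for v in pt.values()]);print(x,e)
for k,v in pt.items():
  for z in (.02,.03,.035): print(k,z,plane(*v[:3],z).round(4), np.degrees(np.arctan2(*(plane(*v[:3],z)[:2]-np.array(v[3] or (.5287,.2307)))[::-1])).round(2))
# w2 axis check: grey cups w/ amber? use bar centre? tray grey cup far one
m=mask(b,(0,0,90),(179,60,150),(195,35,295,130));print(blobs(m,100))
E
```

```text
t 2.75 tcp [0.5288 0.2312 0.1403] yaw 164.82 tilt 0.08 F [-1.  -0.7  1.5] M [-0.   -0.08 -0.  ] w 0.309 J [ 39.7  22.2 -13.9   0.  -53.9 -54.9]
[0.38857453 0.23780044 0.02057606] [0.3711328559725541, 0.41237010954819653, 0.41774888086970735]
T 0.02 [0.3887 0.2375 0.02  ] 177.52
T 0.03 [0.3883 0.2354 0.03  ] 178.39
T 0.035 [0.3881 0.2343 0.035 ] 178.82
w1 0.02 [0.3887 0.2381 0.02  ] 176.9
w1 0.03 [0.392  0.2376 0.03  ] 177.03
w1 0.035 [0.3936 0.2373 0.035 ] 177.1
w2 0.02 [0.3879 0.2381 0.02  ] 176.99
w2 0.03 [0.3916 0.2355 0.03  ] 178.01
w2 0.035 [0.3935 0.2342 0.035 ] 178.54
[([201, 37, 87, 92, 1731], [244.38, 75.04])]
```

Request:
step_arm(moves=[[[0,0,0,0,0,0,0],[0,0,0,0,0,0,0],[0,0,0,0,0,0,0],[0,0,0,0,0,0,0],[0,0,0,0,0,0,0]]])

```text
time_s: 3.17
tcp_pos: [0.53, 0.2307, 0.1399]
ee_rot: [[0.262, 0.003, -0.965], [0.965, 0.0, 0.262], [0.001, -1.0, -0.003]]
wrist_force: [5.8, -2.4, -1.2]
gripper_width: 0.161
```

```bash
python3 - <<'E'
from h import *
state()
E
```

```text
t 3.17 tcp [0.53   0.2307 0.1399] yaw 164.81 tilt 0.17 F [ 5.8 -2.4 -1.2] M [-0.57 -1.32 -0.01] w 0.161 J [ 39.6  22.2 -13.9   0.1 -53.8 -54.9]
```

Request:
step_arm(moves=[[[0,-0.04,0,0,0,-0.1,0],[0,-0.12,0,0,0,-0.15,0],[0,-0.21,0,0,0,-0.15,0],[0,-0.3,0,0,0,-0.15,0],[0,-0.37,0,0,0,-0.15,0]]])

```text
time_s: 3.58
tcp_pos: [0.531, 0.2306, 0.1399]
ee_rot: [[-0.109, 0.002, -0.994], [0.994, 0.0, -0.109], [0.0, -1.0, -0.002]]
wrist_force: [3.5, -1.6, -1.3]
gripper_width: 0.157
```

Request:
step_arm(moves=[[[0,-0.09,0,0,0,0,0],[0,-0.18,0,0,0,0,0],[0,-0.27,0,0,0,0,0],[0,-0.34,0,0,0,0,0],[0,-0.37,0,0,0,0,0]]])

```text
time_s: 4.0
tcp_pos: [0.5319, 0.2309, 0.1399]
ee_rot: [[-0.46, 0.004, -0.888], [0.888, 0.001, -0.46], [-0.001, -1.0, -0.004]]
wrist_force: [5.8, -1.0, -2.2]
gripper_width: 0.159
```

Request:
step_arm(moves=[[[0,0,0,0,0,0,0],[0,0,0,0,0,0,0],[0,0,0,0,0,0,30],[0,0,0,0,0,0,50],[0,0,0,0,0,0,50]]])

```text
time_s: 4.42
tcp_pos: [0.5296, 0.2305, 0.1395]
ee_rot: [[-0.457, -0.001, -0.889], [0.889, -0.0, -0.457], [0.0, -1.0, 0.001]]
wrist_force: [0.2, 1.1, -0.3]
gripper_width: 0.306
```

```bash
python3 - <<'E'
from h import *
state()
E
```

```text
t 4.42 tcp [0.5296 0.2305 0.1395] yaw -152.79 tilt 0.04 F [ 0.2  1.1 -0.3] M [ 0.05  0.02 -0.02] w 0.306 J [ 39.6  22.3 -13.8  -0.  -54.  -12.4]
```

```bash
python3 - <<'E'
from h import *
plan((.662,-.159,.20),122.6,60,start=(.5296,.2305,.24),psi0=207.2)
E
```

```text
[[0, np.float64(0.098), 0, -2.71, 0.27, 0.4, 60], [0, np.float64(0.197), 0, -5.43, 0.53, 0.8, 60], [0, np.float64(0.295), 0, -8.14, 0.8, 1.21, 60], [0, np.float64(0.394), 0, -10.85, 1.07, 1.61, 60], [0, np.float64(0.492), 0, -13.56, 1.33, 2.01, 60]]
[[0, np.float64(0.098), 0, -2.58, 0.27, -0.93, 60], [0, np.float64(0.197), 0, -5.16, 0.53, -1.86, 60], [0, np.float64(0.295), 0, -7.74, 0.8, -2.78, 60], [0, np.float64(0.394), 0, -10.32, 1.07, -3.71, 60], [0, np.float64(0.492), 0, -12.9, 1.33, -4.64, 60]]
[[0, np.float64(0.098), 0, -1.84, 0.27, -2.04, 60], [0, np.float64(0.197), 0, -3.67, 0.53, -4.07, 60], [0, np.float64(0.295), 0, -5.51, 0.8, -6.11, 60], [0, np.float64(0.394), 0, -7.34, 1.07, -8.15, 60], [0, np.float64(0.492), 0, -9.18, 1.33, -10.19, 60]]
```

Request:
step_arm(moves=[[[0,0,0,0,-0.5,0,60],[0,0,0,0,-3,0,60],[0,0,0,0,-6,0,60],[0,0,0,0,-8.5,0,60],[0,0,0,0,-10,0,60]]])

```text
time_s: 4.83
tcp_pos: [0.5308, 0.2311, 0.2435]
ee_rot: [[-0.458, 0.005, -0.889], [0.889, 0.002, -0.458], [0.0, -1.0, -0.005]]
wrist_force: [-0.1, 0.5, 0.0]
gripper_width: 0.584
```

```bash
python3 - <<'E'
from h import *
snap("wrist","w3"); state()
E
```

```text
t 4.88 tcp [0.5319 0.2316 0.2459] yaw -152.72 tilt 0.56 F [1.3 0.6 2.3] M [ 0.01 -0.19  0.05] w 0.588 J [ 39.6  16.9  -5.4   0.1 -67.2 -12.4]
```

View pics/w3.png

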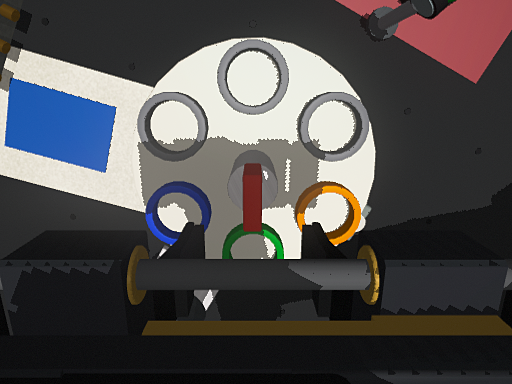

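Request:
step_arm(moves=[[[0,0.098,0,-2.7,0.27,0.4,60],[0,0.197,0,-5.4,0.53,0.8,60],[0,0.295,0,-8.1,0.8,1.2,60],[0,0.394,0,-10.8,1.07,1.6,60],[0,0.492,0,-13.5,1.33,2.0,60]]])

```text
time_s: 5.3
tcp_pos: [0.5737, 0.1003, 0.2262]
ee_rot: [[0.021, -0.0, -1.0], [1.0, 0.0, 0.021], [0.0, -1.0, 0.0]]
wrist_force: [1.1, 0.0, 0.1]
gripper_width: 0.601
```

Request:
step_arm(moves=[[[0,0.098,0,-2.6,0.27,-0.93,60],[0,0.197,0,-5.2,0.53,-1.86,60],[0,0.295,0,-7.75,0.8,-2.78,60],[0,0.394,0,-10.3,1.07,-3.7,60],[0,0.492,0,-12.9,1.33,-4.65,60]]])

```text
time_s: 5.72
tcp_pos: [0.6181, -0.0295, 0.2128]
ee_rot: [[0.491, -0.0, -0.871], [0.871, 0.0, 0.491], [-0.0, -1.0, 0.0]]
wrist_force: [0.2, 1.3, 0.2]
gripper_width: 0.6
```

Request:
step_arm(moves=[[[0,0.12,0,-2.2,0.3,-2.4,60],[0,0.24,0,-4.4,0.6,-4.9,60],[0,0.36,0,-6.6,0.9,-7.4,60],[0,0.45,0,-8.4,1.2,-9.3,60],[0,0.492,0,-9.2,1.33,-10.2,60]]])

```text
time_s: 6.13
tcp_pos: [0.6624, -0.1614, 0.1985]
ee_rot: [[0.845, -0.002, -0.534], [0.534, -0.0, 0.845], [-0.001, -1.0, 0.001]]
wrist_force: [0.1, 0.4, -0.7]
gripper_width: 0.602
```

```bash
python3 - <<'E'
from h import *
snap("wrist","w4"); state()
c=load("w3")
m=mask(c,(10,150,40),(28,255,255),(290,170,366,260)); cs,_=cv2.findContours(m,cv2.RETR_EXTERNAL,cv2.CHAIN_APPROX_NONE); ct=max(cs,key=cv2.contourArea)
print(np.round(cv2.fitEllipse(ct),1) if 0 else cv2.fitEllipse(ct)); p=plane(c,*cv2.fitEllipse(ct)[0],.062); print(p,np.degrees(np.arctan2(p[1]-.2309,p[0]-.5290)))
E
```

```text
t 6.18 tcp [ 0.6625 -0.1621  0.1982] yaw 122.24 tilt 0.1 F [ 2.6 -0.4  0.4] M [ 0.01 -0.26  0.01] w 0.602 J [ -0.2  29.    6.5   0.  -67.6 -57.6]
((327.5235595703125, 212.3922119140625), (56.51396560668945, 61.4362907409668), 109.78522491455078)
[0.43925126 0.23368248 0.062     ] 178.22422807519658
```

View pics/w4.png

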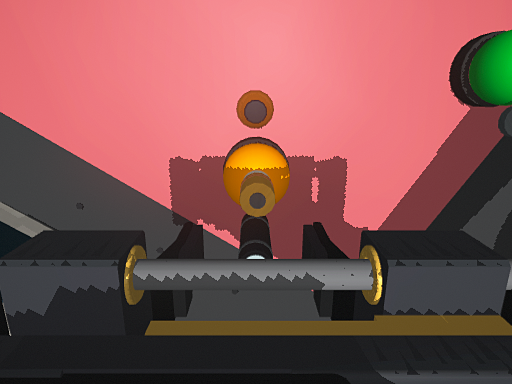

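```bash
python3 - <<'E'
from h import *
c=load("w4"); T=load("top0");S=load("scene0")
crop(c,"w4c",(215,90,300,270),4)
from collections import OrderedDict
h=cv2.cvtColor(c["image"],cv2.COLOR_RGB2HSV)
print(h[200,244:274].tolist())
print(tri([ray(c,258,200),ray(T,300.9,165.8),ray(S,241.2,254.5)]))
print(tri([ray(c,258,200),ray(T,300.9,165.8)]))
for z in (.110,.114,.118): print(z,plane(c,258,200,z))
s=state(); M=c["cam_to_world"]; print(proj(c,s["tcp_pos"]),proj(c,s["tcp_pos"]-[0,0,.08]))
E
```

```text
[[18, 184, 143], [18, 185, 145], [18, 187, 146], [18, 187, 147], [18, 192, 153], [14, 99, 93], [165, 30, 67], [0, 36, 71], [5, 39, 72], [5, 43, 72], [3, 41, 74], [5, 42, 73], [5, 42, 73], [3, 39, 72], [7, 46, 72], [5, 43, 72], [177, 40, 71], [0, 35, 72], [3, 35, 73], [175, 38, 74], [163, 26, 69], [10, 60, 76], [18, 192, 153], [18, 188, 152], [18, 186, 148], [18, 184, 148], [18, 184, 147], [18, 186, 145], [18, 184, 144], [19, 182, 143]]
(array([ 0.66149071, -0.15824066,  0.11100122]), [1.8508096924186062, 1.5596243994716725, 2.2253371667081874])
(array([ 0.65968202, -0.15931383,  0.11525956]), [1.1293473225911002, 1.12934732259118])
0.11 [ 0.65986593 -0.15846811  0.11      ]
0.114 [ 0.65884073 -0.15919782  0.114     ]
0.118 [ 0.65781554 -0.15992753  0.118     ]
t 6.18 tcp [ 0.6625 -0.1621  0.1982] yaw 122.24 tilt 0.1 F [ 2.6 -0.4  0.4] M [ 0.01 -0.26  0.01] w 0.602 J [ -0.2  29.    6.5   0.  -67.6 -57.6]
[251.85446986 253.66073894] [252.03815944 203.79570732]
```

View pics/w4c.png

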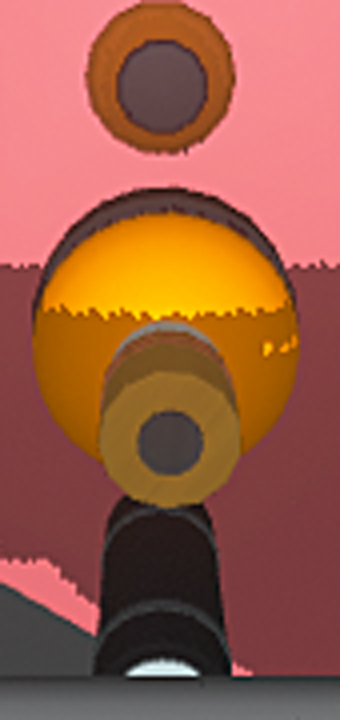

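Request:
step_arm(moves=[[[0,0,0,0,1,0.2,60],[0,0,0,-0.1,2.6,0.4,60],[0,0,0,-0.13,4.3,0.45,60],[0,0,0,-0.13,5.6,0.45,60],[0,0,0,-0.13,6.0,0.45,60]]])

```text
time_s: 6.6
tcp_pos: [0.6568, -0.1532, 0.1367]
ee_rot: [[0.841, -0.005, -0.542], [0.542, 0.001, 0.841], [-0.004, -1.0, 0.004]]
wrist_force: [-0.7, 0.5, -0.9]
gripper_width: 0.599
```

```bash
python3 - <<'E'
from h import *
c=snap("wrist","w5"); s=state()
print(proj(c,s["tcp_pos"]),proj(c,s["tcp_pos"]-[0,0,.02])); crop(c,"w5c",(150,100,350,280),4)
E
```

```text
t 6.65 tcp [ 0.6572 -0.1535  0.1371] yaw 122.78 tilt 0.27 F [ 0.6  0.5 -0.7] M [ 0.09 -0.1   0.02] w 0.598 J [  0.5  31.1   1.1  -0.1 -60.2 -57.7]
[252.24378557 254.99526025] [252.15001669 238.53974766]
```

View pics/w5c.png

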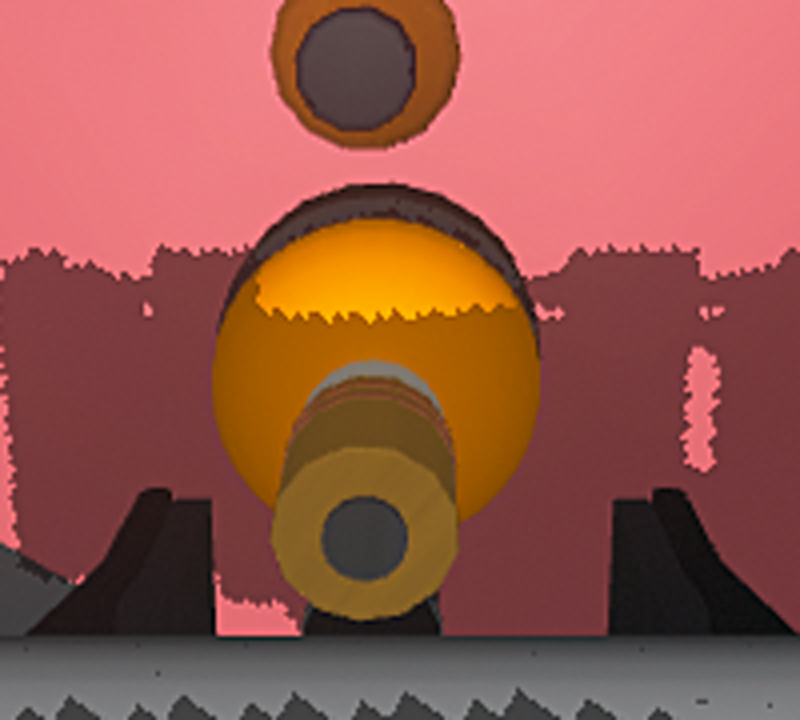

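```bash
python3 - <<'E'
from h import *
c=load("w5");a=load("w4")
print(tri([ray(c,240.9,234.1),ray(a,257.1,199.9)]))
for z in (.111,.113,.115): print(z,plane(c,240.9,234.1,z),plane(a,257.1,199.9,z))
s=state()
E
```

```text
(array([ 0.65831523, -0.16026886,  0.11711239]), [0.09358582999256235, 0.09358582999255603])
0.111 [ 0.66060782 -0.15893853  0.111     ] [ 0.65990337 -0.15926281  0.111     ]
0.113 [ 0.65985355 -0.15934317  0.113     ] [ 0.65938832 -0.15962255  0.113     ]
0.115 [ 0.65909928 -0.15974782  0.115     ] [ 0.65887326 -0.15998228  0.115     ]
t 6.65 tcp [ 0.6572 -0.1535  0.1371] yaw 122.78 tilt 0.27 F [ 0.6  0.5 -0.7] M [ 0.09 -0.1   0.02] w 0.598 J [  0.5  31.1   1.1  -0.1 -60.2 -57.7]
```

Request:
step_arm(moves=[[[0,0,0,-0.1,0,-0.16,60],[0,0,0,-0.2,0,-0.32,60],[0,0,0,-0.2,0,-0.32,60],[0,0,0,-0.2,0,-0.32,60],[0,0,0,-0.2,0,-0.32,60]]])

```text
time_s: 7.07
tcp_pos: [0.6592, -0.1592, 0.1405]
ee_rot: [[0.842, 0.001, -0.539], [0.539, -0.0, 0.842], [0.001, -1.0, -0.001]]
wrist_force: [-0.6, -0.2, -0.3]
gripper_width: 0.603
```

```bash
python3 - <<'E'
from h import *
c=snap("wrist","w6"); s=state()
h=cv2.cvtColor(c["image"],cv2.COLOR_RGB2HSV)
m=((h[:,:,2]<80)&(h[:,:,1]<80)).astype(np.uint8)*255; z=np.zeros_like(m); z[225:250,225:285]=m[225:250,225:285]; print([b for b in blobs(z,40)])
print(proj(c,s["tcp_pos"]-[0,0,.02]),s["tcp_pos"],s["joint_velocities"].round(2)); crop(c,"w6c",(150,100,350,280),4)
E
```

```text
t 7.12 tcp [ 0.6591 -0.1592  0.1402] yaw 122.64 tilt 0.06 F [ 0.7 -0.2 -0.3] M [ 0.08 -0.15 -0.02] w 0.601 J [  0.1  31.1   1.5   0.  -60.3 -57.4]
[([242, 225, 21, 19, 323], [252.26, 233.66])]
[253.19161753 237.49325333] [ 0.65910455 -0.15920397  0.1402381 ] [ 0.01  0.24 -0.19 -0.05  0.11 -0.08]
```

View pics/w6c.png

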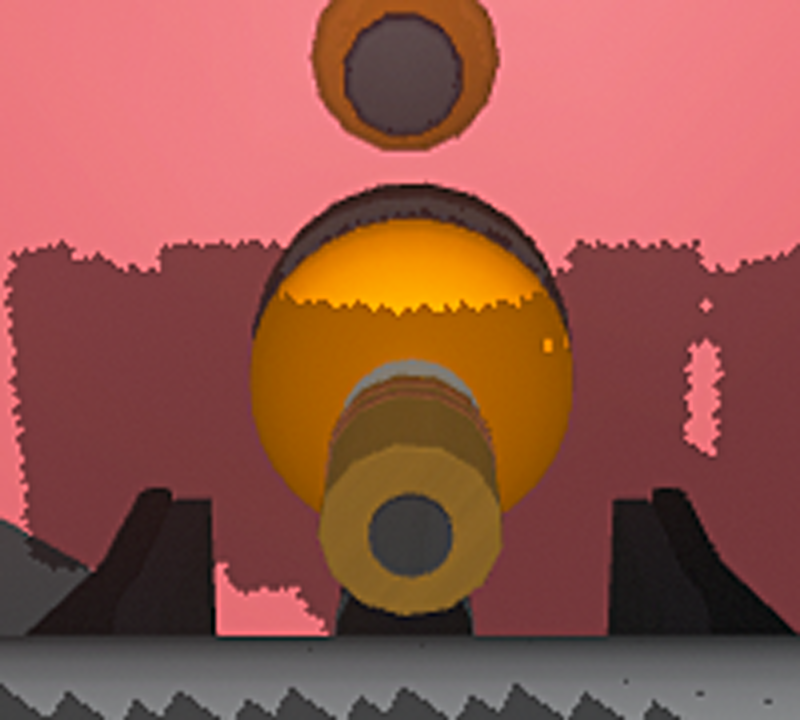

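Request:
step_arm(moves=[[[0,0,0,0,0.8,0,60],[0,0,0,0,2.2,0,60],[0,0,0,0,3.7,0,60],[0,0,0,0,4.7,0,55],[0,0,0,0,5.1,0,45]]])

```text
time_s: 7.53
tcp_pos: [0.6576, -0.159, 0.086]
ee_rot: [[0.842, -0.004, -0.539], [0.539, 0.001, 0.842], [-0.003, -1.0, 0.003]]
wrist_force: [-0.2, 0.6, 0.4]
gripper_width: 0.534
```

Request:
step_arm(moves=[[[0,0,0,0,0,0,38],[0,0,0,0,0,0,36],[0,0,0,0,0,0,34],[0,0,0,0,0,0,28],[0,0,0,0,0,0,20]]])

```text
time_s: 7.95
tcp_pos: [0.6594, -0.1592, 0.0896]
ee_rot: [[0.842, 0.002, -0.54], [0.54, -0.0, 0.842], [0.001, -1.0, -0.001]]
wrist_force: [-0.1, 0.1, 0.6]
gripper_width: 0.3
```

```bash
python3 - <<'E'
from h import *
s=state()
E
```

```text
t 7.95 tcp [ 0.6594 -0.1592  0.0896] yaw 122.65 tilt 0.1 F [-0.1  0.1  0.6] M [ 0.05 -0.13 -0.01] w 0.3 J [  0.1  33.9  -1.5   0.  -54.5 -57.4]
```

Request:
step_arm(moves=[[[0,0,0,0,0,0,10],[0,0,0,0,0,0,5],[0,0,0,0,0,0,5],[0,0,0,0,-0.2,0,5],[0,0,0,0,-0.7,0,5]]])

```text
time_s: 8.37
tcp_pos: [0.6579, -0.1589, 0.0945]
ee_rot: [[0.842, -0.003, -0.539], [0.539, 0.001, 0.842], [-0.002, -1.0, 0.002]]
wrist_force: [-0.8, -0.5, -0.7]
gripper_width: 0.3
```

Request:
step_arm(moves=[[[0,0,0,0,-1.5,0,5],[0,0,0,0,-4,0,5],[0,0,0,0,-7,0,5],[0,0,0,0,-10,0,5],[0,0,0,0,-12.5,0,5]]])

```text
time_s: 8.78
tcp_pos: [0.6587, -0.1592, 0.2226]
ee_rot: [[0.842, 0.0, -0.54], [0.54, -0.0, 0.842], [0.0, -1.0, -0.0]]
wrist_force: [0.7, 0.4, -1.7]
gripper_width: 0.301
```

```bash
python3 - <<'E'
from h import *
s=state()
plan((.437,.235,.225),177.2,5,start=(.6593,-.1595,.222),psi0=122.65,vmax=32)
E
```

```text
t 8.78 tcp [ 0.6587 -0.1592  0.2226] yaw 122.65 tilt 0.02 F [ 0.7  0.4 -1.7] M [ 0.02 -0.18  0.04] w 0.301 J [  0.1  27.6   7.8   0.  -70.1 -57.4]
[[0, np.float64(-0.063), 0, 0.17, -0.02, 3.01, 5], [0, np.float64(-0.127), 0, 0.34, -0.04, 6.03, 5], [0, np.float64(-0.19), 0, 0.51, -0.06, 9.04, 5], [0, np.float64(-0.254), 0, 0.68, -0.08, 12.06, 5], [0, np.float64(-0.317), 0, 0.86, -0.1, 15.07, 5]]
[[0, np.float64(-0.063), 0, 1.1, -0.02, 2.81, 5], [0, np.float64(-0.127), 0, 2.21, -0.04, 5.62, 5], [0, np.float64(-0.19), 0, 3.31, -0.06, 8.43, 5], [0, np.float64(-0.254), 0, 4.41, -0.08, 11.24, 5], [0, np.float64(-0.317), 0, 5.52, -0.1, 14.05, 5]]
[[0, np.float64(-0.063), 0, 1.92, -0.02, 2.33, 5], [0, np.float64(-0.127), 0, 3.85, -0.04, 4.65, 5], [0, np.float64(-0.19), 0, 5.77, -0.06, 6.98, 5], [0, np.float64(-0.254), 0, 7.7, -0.08, 9.3, 5], [0, np.float64(-0.317), 0, 9.62, -0.1, 11.63, 5]]
```

```bash
python3 - <<'E'
from h import *
c=snap("top","t1"); 
plan((.437,.300,.225),177.2,5,start=(.6593,-.1595,.222),psi0=122.65,ncall=3)
m=mask(c,(12,150,90),(28,255,255),(110,200,230,260)); cs,_=cv2.findContours(m,cv2.RETR_EXTERNAL,cv2.CHAIN_APPROX_NONE); ct=max(cs,key=cv2.contourArea); e=cv2.fitEllipse(ct); p=plane(c,*e[0],.062); print(e,p,np.degrees(np.arctan2(p[1]-.2314,p[0]-.5306)))
E
```

```text
[[0, np.float64(-0.063), 0, 0.4, -0.02, 3.38, 5], [0, np.float64(-0.127), 0, 0.81, -0.04, 6.76, 5], [0, np.float64(-0.19), 0, 1.21, -0.06, 10.14, 5], [0, np.float64(-0.254), 0, 1.62, -0.08, 13.52, 5], [0, np.float64(-0.317), 0, 2.02, -0.1, 16.89, 5]]
[[0, np.float64(-0.063), 0, 1.44, -0.02, 3.08, 5], [0, np.float64(-0.127), 0, 2.88, -0.04, 6.17, 5], [0, np.float64(-0.19), 0, 4.32, -0.06, 9.25, 5], [0, np.float64(-0.254), 0, 5.76, -0.08, 12.33, 5], [0, np.float64(-0.317), 0, 7.2, -0.1, 15.42, 5]]
[[0, np.float64(-0.063), 0, 2.33, -0.02, 2.48, 5], [0, np.float64(-0.127), 0, 4.66, -0.04, 4.96, 5], [0, np.float64(-0.19), 0, 6.99, -0.06, 7.44, 5], [0, np.float64(-0.254), 0, 9.32, -0.08, 9.92, 5], [0, np.float64(-0.317), 0, 11.65, -0.1, 12.4, 5]]
((179.29183959960938, 232.37351989746094), (19.232141494750977, 19.714340209960938), 38.16571044921875) [0.43913016 0.23552841 0.062     ] 177.41575681084728
```

Request:
step_arm(moves=[[[0,-0.06,0,0.3,-0.6,2.8,5],[0,-0.12,0,0.8,-1.4,6.2,5],[0,-0.19,0,1.2,-2.4,9.8,5],[0,-0.25,0,1.6,-3.2,13.3,5],[0,-0.317,0,2.0,-4.0,16.9,5]]])

```text
time_s: 9.25
tcp_pos: [0.5832, -0.005, 0.2605]
ee_rot: [[0.63, -0.001, -0.776], [0.776, 0.0, 0.63], [-0.001, -1.0, 0.001]]
wrist_force: [-0.2, -0.4, -1.7]
gripper_width: 0.301
```

Request:
step_arm(moves=[[[0,-0.063,0,1.4,0,3.1,5],[0,-0.127,0,2.9,0,6.2,5],[0,-0.19,0,4.3,0,9.25,5],[0,-0.254,0,5.8,0,12.3,5],[0,-0.317,0,7.2,0,15.4,5]]])

```text
time_s: 9.67
tcp_pos: [0.5093, 0.1483, 0.2603]
ee_rot: [[0.356, -0.001, -0.934], [0.934, -0.0, 0.356], [-0.0, -1.0, 0.001]]
wrist_force: [0.4, 1.2, -1.0]
gripper_width: 0.298
```

Request:
step_arm(moves=[[[0,-0.07,0,2.6,0,2.8,5],[0,-0.14,0,5.3,0,5.7,5],[0,-0.22,0,8.2,0,8.7,5],[0,-0.29,0,10.5,0,11.2,5],[0,-0.317,0,11.6,0,12.4,5]]])

```text
time_s: 10.08
tcp_pos: [0.4345, 0.3026, 0.2603]
ee_rot: [[0.044, -0.001, -0.999], [0.999, 0.0, 0.044], [0.0, -1.0, 0.001]]
wrist_force: [-0.2, -0.9, -0.9]
gripper_width: 0.3
```

Request:
step_arm(moves=[[[0,0,0,0,0,0,5],[0,0,0,0,0,0,5],[0,0,0,0,0,0,5],[0,0,0,0,0,0,5],[0,0,0,0,0,0,5]]])

```text
time_s: 10.5
tcp_pos: [0.437, 0.2988, 0.2606]
ee_rot: [[0.052, -0.0, -0.999], [0.999, -0.0, 0.052], [-0.0, -1.0, 0.0]]
wrist_force: [0.3, -0.3, -0.6]
gripper_width: 0.301
```

```bash
python3 - <<'E'
from h import *
c=snap("wrist","w7"); s=state()
E
```

```text
t 10.55 tcp [0.437  0.2989 0.2606] yaw 177.03 tilt 0.01 F [ 0.   0.2 -1. ] M [ 0.08 -0.12  0.06] w 0.302 J [ 51.9  11.6 -10.4  -0.  -68.  -54.9]
```

View pics/w7.png

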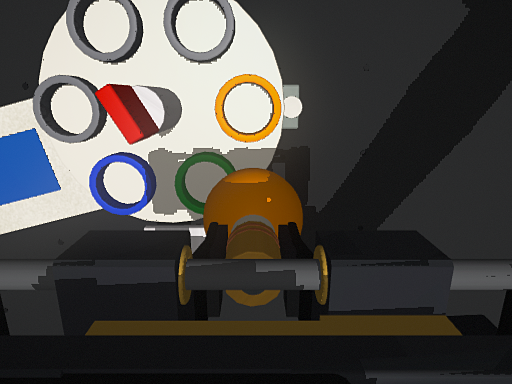

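```bash
python3 - <<'E'
from h import *
from scipy.optimize import least_squares
c=load("w7");crop(c,"w7c",(190,60,310,310),3)
P={}
for k,lo,hi,roi in [("amber",(10,150,60),(28,255,255),(205,60,290,147)),("blue",(108,120,40),(128,255,255),(80,140,165,220))]:
    m=mask(c,lo,hi,roi); cs,_=cv2.findContours(m,cv2.RETR_EXTERNAL,cv2.CHAIN_APPROX_NONE); ct=max(cs,key=cv2.contourArea); e=cv2.fitEllipse(ct)
    m2=cv2.bitwise_not(m)
    cs2,h2=cv2.findContours(m,cv2.RETR_CCOMP,cv2.CHAIN_APPROX_NONE); inn=[x for x,q in zip(cs2,h2[0]) if q[3]>=0 and len(x)>30]; ei=cv2.fitEllipse(max(inn,key=len))
    P[k]=plane(c,*e[0],.064); print(k,np.round(e[0],1),np.round(e[1],1),P[k].round(4),"inner",np.round(ei[0],1),plane(c,*ei[0],.064).round(4))
# axis from amber & blue (120deg apart)
d=P["blue"][:2]-P["amber"][:2]; mid=(P["blue"]+P["amber"])[:2]/2; n=np.array([-d[1],d[0]])/np.linalg.norm(d); L=np.linalg.norm(d)
print("chord",L,"exp",.092*np.sqrt(3)); 
for sg in(1,-1): print("axis",mid+sg*n*.046)
m=mask(c,(0,0,150),(179,60,255),(282,90,306,125)); print("dot",blobs(m,30))
s=state()
ax=np.array((.5290,.2307))
pd=plane(c,293,107,.0206);print("dot",pd,np.degrees(np.arctan2(pd[1]-ax[1],pd[0]-ax[0])), "amber",np.degrees(np.arctan2(P["amber"][1]-ax[1],P["amber"][0]-ax[0])))
m=mask(c,(8,150,30),(28,255,255),(195,160,310,232)); cs,_=cv2.findContours(m,cv2.RETR_EXTERNAL,cv2.CHAIN_APPROX_NONE); ct=max(cs,key=cv2.contourArea); print("globe",cv2.minEnclosingCircle(ct),"pred",proj(c,s["tcp_pos"]-[0,0,.0846-.032]))
E
```

```text
amber [247.6 107.7] [65.  66.9] [0.4371 0.2352 0.064 ] inner [248.  107.3] [0.4366 0.2348 0.064 ]
blue [120.  184.4] [57.3 64.1] [0.5787 0.3081 0.064 ] inner [120.9 182.6] [0.5774 0.3063 0.064 ]
chord 0.15932172178076534 exp 0.1593486742963367
axis [0.48686466 0.31254183]
axis [0.52897438 0.2307447 ]
dot [([282, 90, 20, 35, 578], [290.48, 106.57])]
t 10.55 tcp [0.437  0.2989 0.2606] yaw 177.03 tilt 0.01 F [ 0.   0.2 -1. ] M [ 0.08 -0.12  0.06] w 0.302 J [ 51.9  11.6 -10.4  -0.  -68.  -54.9]
dot [0.38615494 0.23852554 0.0206    ] 176.86427504235812 amber 177.20849372774438
globe ((252.74742126464844, 217.0), 49.97320556640625) pred [250.11491201 216.46300319]
```

View pics/w7c.png

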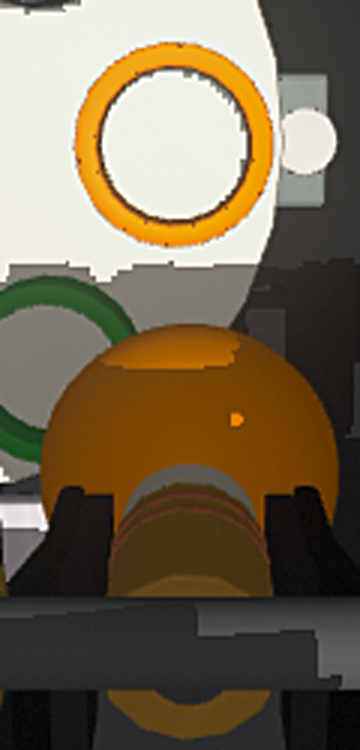

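```bash
python3 - <<'E'
from h import *
def Rt(psi):
    a=np.radians(psi);return np.array([[np.sin(a),0,np.cos(a)],[-np.cos(a),0,np.sin(a)],[0,-1,0]])
for n,p,y in (("w4",(.6625,-.1621,.1982),122.24),("w6",(.6591,-.1592,.1402),122.64),("w7",(.4370,.2989,.2606),177.03)):
    M=load(n)["cam_to_world"];R=Rt(y); print(n,(R.T@(M[:3,3]-p)*1000).round(1),(R.T@M[:3,:3]).round(3).tolist())
c=load("w7")
for dz in(0,.01,.03,.05): print(proj(c,np.array([.4370,.2989,.2606-dz])))
c=snap("wrist","w8"); s=state()
M=c["cam_to_world"];R=s["ee_rot"];print((R.T@(M[:3,3]-s["tcp_pos"])*1000).round(1),(R.T@M[:3,:3]).round(3).tolist())
E
```

```text
w4 [ -75.7 -152.     0.3] [[-0.001, 0.963, 0.269], [-0.0, -0.269, 0.963], [1.0, 0.0, 0.001]]
w6 [ -76.3 -151.7   -0.2] [[0.0, 0.962, 0.272], [0.001, -0.272, 0.962], [1.0, 0.0, -0.001]]
w7 [ -75.5 -151.6    1.5] [[0.0, 0.963, 0.27], [-0.0, -0.27, 0.963], [1.0, -0.0, 0.0]]
[249.40906747 253.25640965]
[249.57604801 244.62350799]
[249.86059608 229.91235934]
[250.09404846 217.8428604 ]
t 10.6 tcp [0.437  0.299  0.2607] yaw 177.04 tilt 0.0 F [-0.4 -0.3 -1.5] M [ 0.08 -0.04 -0.03] w 0.301 J [ 51.9  11.6 -10.4  -0.  -68.  -54.9]
[ -75.6 -151.5    1.5] [[0.0, 0.963, 0.27], [-0.0, -0.27, 0.963], [1.0, -0.0, 0.0]]
```

```bash
python3 - <<'E'
from h import *
c=load("w8"); M=c["cam_to_world"]
m=mask(c,(8,150,30),(28,255,255),(195,150,312,300)); cs,_=cv2.findContours(m,cv2.RETR_EXTERNAL,cv2.CHAIN_APPROX_NONE); ct=max(cs,key=cv2.contourArea)[:,0,:]
pts=ct[(ct[:,1]<215)].astype(float)
pts=pts[np.linalg.norm(pts-[253,217],axis=1)>44]
from scipy.optimize import least_squares
rays=np.array([ray(c,*p)[1] for p in pts]); C=M[:3,3]
def res(q): # distance of ray from centre minus r
    v=q-C; return np.linalg.norm(np.cross(rays,v),axis=1)-.032
s=least_squares(res,[.437,.30,.208],loss="soft_l1",f_scale=.0005); print(len(pts),s.x,np.std(s.fun))
for z in (.204,.208,.212):
    q=least_squares(lambda a:res(np.array([a[0],a[1],z])),[.437,.30]); print(z,q.x)
E
```

```text
134 [0.43533329 0.29988141 0.20771353] 0.00018584164956431302
0.204 [0.43536243 0.30052169]
0.208 [0.43532981 0.2998336 ]
0.212 [0.4352974  0.29914853]
```

Request:
step_arm(moves=[[[0,0,0,-0.8,0.5,-0.06,5],[0,0,0,-2.4,2.0,-0.2,5],[0,0,0,-4.4,4.5,-0.34,5],[0,0,0,-5.9,7.0,-0.46,5],[0,0,0,-6.5,8.5,-0.51,5]]])

```text
time_s: 11.02
tcp_pos: [0.4368, 0.2311, 0.173]
ee_rot: [[0.053, -0.004, -0.999], [0.999, -0.003, 0.053], [-0.003, -1.0, 0.004]]
wrist_force: [-0.5, 0.1, -1.2]
gripper_width: 0.299
```

Request:
step_arm(moves=[[[0,0,0,0,0,0,5],[0,0,0,0,0.3,0,5],[0,0,0,0,0.6,0,5],[0,0,0,0,0.6,0,5],[0,0,0,0,0.6,0,5]]])

```text
time_s: 11.43
tcp_pos: [0.4389, 0.2355, 0.1704]
ee_rot: [[0.049, 0.001, -0.999], [0.999, 0.001, 0.049], [0.001, -1.0, -0.001]]
wrist_force: [0.9, 0.1, -1.0]
gripper_width: 0.301
```

```bash
python3 - <<'E'
from h import *
c=snap("wrist","w9"); s=state(); snap("scene","s9")
crop(load("s9"),"s9c",(230,80,370,200),4)
E
```

```text
t 11.48 tcp [0.4388 0.2354 0.1705] yaw 177.17 tilt 0.1 F [-0.6 -0.1 -1.4] M [ 0.05 -0.05 -0.03] w 0.299 J [ 46.9  13.1 -22.4   0.  -54.4 -49.8]
```

View pics/w9.png

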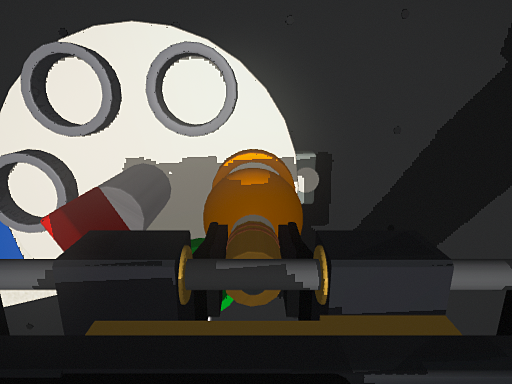

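View pics/s9c.png

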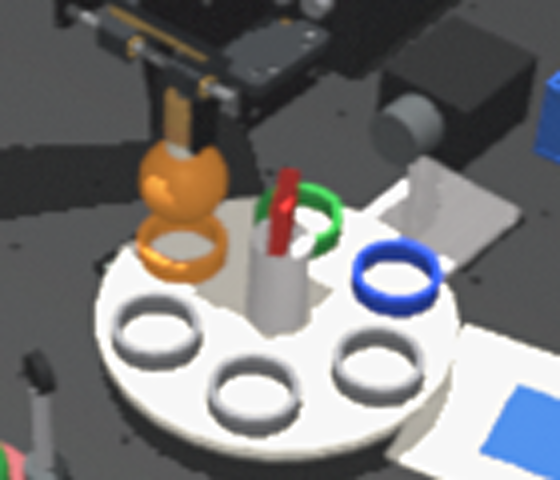

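Request:
step_arm(moves=[[[0,0,0,-0.1,0.4,0,5],[0,0,0,-0.11,1.0,0,5],[0,0,0,-0.11,1.7,0,5],[0,0,0,-0.11,2.3,0,5],[0,0,0,-0.11,2.5,0,5]]])

```text
time_s: 11.95
tcp_pos: [0.4377, 0.233, 0.143]
ee_rot: [[0.05, -0.002, -0.999], [0.999, -0.002, 0.05], [-0.002, -1.0, 0.002]]
wrist_force: [0.0, 0.6, -1.6]
gripper_width: 0.301
```

Request:
step_arm(moves=[[[0,0,0,0,0,0,5],[0,0,0,0,0,0,5],[0,0,0,0,0.1,0,5],[0,0,0,0,0.2,0,5],[0,0,0,0,0.2,0,5]]])

```text
time_s: 12.37
tcp_pos: [0.4384, 0.2336, 0.1426]
ee_rot: [[0.05, 0.0, -0.999], [0.999, 0.0, 0.05], [0.0, -1.0, -0.0]]
wrist_force: [0.1, 0.4, -1.2]
gripper_width: 0.304
```

```bash
python3 - <<'E'
from h import *
c=snap("wrist","w10"); s=state(); snap("scene","s10")
crop(load("s10"),"s10c",(230,80,370,200),4)
crop(c,"w10c",(180,140,330,320),3)
E
```

```text
t 12.42 tcp [0.4384 0.2336 0.1427] yaw 177.13 tilt 0.01 F [-0.3 -0.8 -2.2] M [ 0.05 -0.04 -0.  ] w 0.302 J [ 46.8  14.9 -24.7  -0.  -50.5 -49.7]
```

View pics/w10c.png

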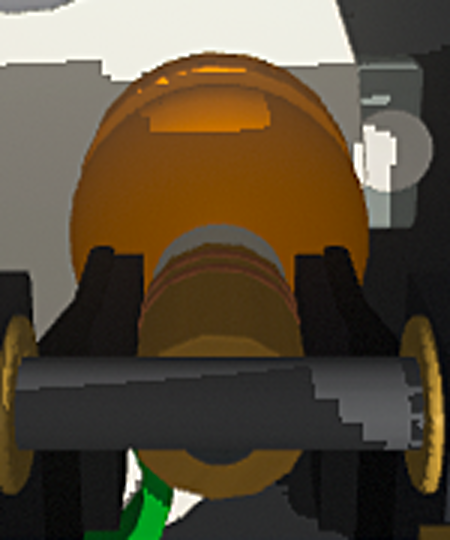

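View pics/s10c.png

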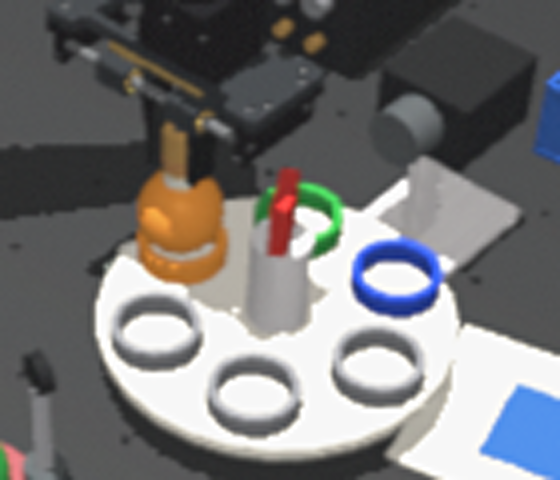

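Request:
step_arm(moves=[[[0,0,0,0.04,0.1,0,5],[0,0,0,0.04,0.2,0,5],[0,0,0,0.04,0.3,0,5],[0,0,0,0.04,0.4,0,5],[0,0,0,0.04,0.4,0,5]]])

```text
time_s: 12.88
tcp_pos: [0.4383, 0.2339, 0.1384]
ee_rot: [[0.05, -0.0, -0.999], [0.999, -0.0, 0.05], [-0.0, -1.0, 0.0]]
wrist_force: [0.2, -0.5, -0.9]
gripper_width: 0.304
```

Request:
step_arm(moves=[[[0,0,0,0,0.05,0,5],[0,0,0,0,0.1,0,5],[0,0,0,0,0.1,0,5],[0,0,0,0,0.1,0,5],[0,0,0,0,0.1,0,5]]])

```text
time_s: 13.3
tcp_pos: [0.4384, 0.234, 0.1377]
ee_rot: [[0.05, 0.0, -0.999], [0.999, 0.0, 0.05], [0.0, -1.0, -0.0]]
wrist_force: [-0.1, 0.5, -1.7]
gripper_width: 0.302
```

```bash
python3 - <<'E'
from h import *
c=snap("wrist","w11"); s=state(); 
E
```

```text
t 13.35 tcp [0.4384 0.234  0.1377] yaw 177.13 tilt 0.0 F [-0.2  0.6 -1. ] M [ 0.09 -0.04 -0.01] w 0.301 J [ 46.8  15.2 -25.   -0.  -49.8 -49.7]
```

Not in contact yet. Millimetre steps.

Request:
step_arm(moves=[[[0,0,0,0,0.05,0,5],[0,0,0,0,0.1,0,5],[0,0,0,0,0.1,0,5],[0,0,0,0,0.1,0,5],[0,0,0,0,0.1,0,5]]])

```text
time_s: 13.77
tcp_pos: [0.4386, 0.2342, 0.1368]
ee_rot: [[0.05, 0.001, -0.999], [0.999, 0.0, 0.05], [0.0, -1.0, -0.0]]
wrist_force: [0.0, 0.8, -1.1]
gripper_width: 0.304
```

```bash
python3 - <<'E'
from h import *
s=state(); 
E
```

```text
t 13.77 tcp [0.4386 0.2342 0.1368] yaw 177.14 tilt 0.04 F [ 0.   0.8 -1.1] M [ 0.23 -0.09 -0.02] w 0.304 J [ 46.9  15.3 -25.    0.  -49.6 -49.7]
```

Request:
step_arm(moves=[[[0,0,0,0,0.03,0,5],[0,0,0,0,0.05,0,5],[0,0,0,0,0.05,0,5],[0,0,0,0,0.05,0,5],[0,0,0,0,0.05,0,5]]])

```text
time_s: 14.18
tcp_pos: [0.4386, 0.2341, 0.1363]
ee_rot: [[0.05, 0.001, -0.999], [0.999, 0.0, 0.05], [0.0, -1.0, -0.0]]
wrist_force: [0.8, 0.7, 1.2]
gripper_width: 0.303
```

```bash
python3 - <<'E'
from h import *
s=state(); 
E
```

```text
t 14.18 tcp [0.4386 0.2341 0.1363] yaw 177.14 tilt 0.03 F [0.8 0.7 1.2] M [ 0.32 -0.24  0.02] w 0.303 J [ 46.8  15.4 -25.1   0.  -49.5 -49.7]
```

Request:
step_arm(moves=[[[0,0,0,0,0,0,29],[0,0,0,0,0,0,31],[0,0,0,0,0,0,32],[0,0,0,0,0,0,33],[0,0,0,0,0,0,34]]])

```text
time_s: 14.6
tcp_pos: [0.438, 0.2336, 0.1359]
ee_rot: [[0.05, -0.001, -0.999], [0.999, -0.001, 0.05], [-0.001, -1.0, 0.001]]
wrist_force: [1.0, 0.8, -0.2]
gripper_width: 0.33
```

```bash
python3 - <<'E'
from h import *
s=state(); 
E
```

```text
t 14.6 tcp [0.438  0.2336 0.1359] yaw 177.12 tilt 0.07 F [ 1.   0.8 -0.2] M [0.05 0.02 0.01] w 0.33 J [ 46.8  15.4 -25.1  -0.  -49.6 -49.7]
```

Request:
step_arm(moves=[[[0,0,0,0,0,0,37],[0,0,0,0,0,0,42],[0,0,0,0,0,0,48],[0,0,0,0,0,0,54],[0,0,0,0,0,0,58]]])

```text
time_s: 15.02
tcp_pos: [0.4384, 0.234, 0.1361]
ee_rot: [[0.05, -0.0, -0.999], [0.999, -0.0, 0.05], [-0.0, -1.0, 0.0]]
wrist_force: [0.2, 1.1, 0.5]
gripper_width: 0.533
```

```bash
python3 - <<'E'
from h import *
c=snap("wrist","w12"); s=state(); snap("scene","s12")
crop(load("s12"),"s12c",(230,80,370,200),4)
crop(c,"w12c",(180,140,330,320),3)
E
```

```text
t 15.07 tcp [0.4384 0.234  0.1361] yaw 177.13 tilt 0.0 F [ 0.4 -0.2  1. ] M [ 0.05 -0.08  0.02] w 0.549 J [ 46.8  15.4 -25.1  -0.  -49.5 -49.7]
```

View pics/w12c.png

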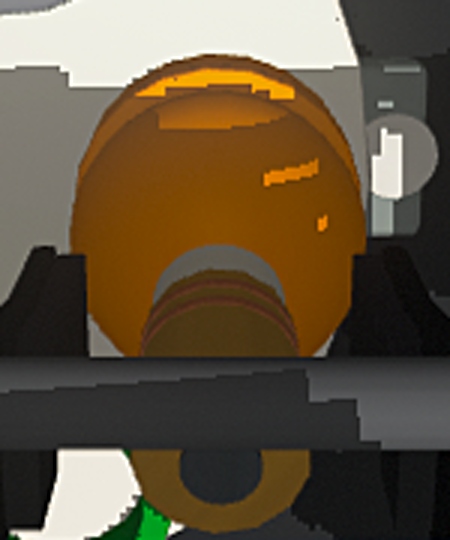

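View pics/s12c.png

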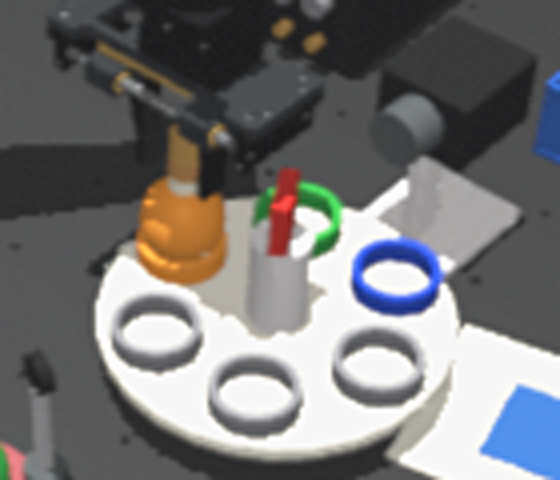

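```bash
cat >> h.py <<'E'
from scipy.optimize import least_squares
def globe(c,lo,hi,roi,guess,zfix=None,rowmax=999):
    m=mask(c,lo,hi,roi); cs,_=cv2.findContours(m,cv2.RETR_EXTERNAL,cv2.CHAIN_APPROX_NONE); ct=max(cs,key=cv2.contourArea)[:,0,:].astype(float)
    x0,y0,x1,y1=roi; ct=ct[(ct[:,1]<min(rowmax,y1-2))&(ct[:,0]>x0+1)&(ct[:,0]<x1-2)&(ct[:,1]>y0+1)]
    R=np.array([ray(c,*p)[1] for p in ct]); C=c["cam_to_world"][:3,3]
    res=lambda q:np.linalg.norm(np.cross(R,q-C),axis=1)-.032
    s=least_squares(res,guess,loss="soft_l1",f_scale=.0004); return s.x,len(ct),np.median(np.abs(s.fun))
E
python3 - <<'E'
from h import *
for n,tcp in (("w10",(.4384,.2336,.1427)),("w12",(.4384,.2340,.1361))):
    c=load(n); tcp=np.array(tcp)
    print(n,"stud pred",proj(c,tcp+[0,0,.025]),"with lamp 1mm +y", proj(c,tcp+[-.0015,.001,.025]),"-5mm",proj(c,tcp+[-.0015,.001,.030]))
c=load("w12"); h=c["image"]; g=h.astype(int)
roi=(225,285,275,320); hs=cv2.cvtColor(h,cv2.COLOR_RGB2HSV)
m=((hs[:,:,1]<90)).astype(np.uint8)*255; z=np.zeros_like(m);z[288:312,236:272]=m[288:312,236:272];print(blobs(z,30))
S=load("s12");S0=load("scene0")
print("scene stud pred seated upright",proj(S,(.4385,.2358,.1617)),"z+5",proj(S,(.4385,.2358,.1667)))
crop(S,"s12d",(260,90,295,155),10)
E
```

```text
w10 stud pred [248.87048946 279.8446845 ] with lamp 1mm +y [252.51176821 281.77287163] -5mm [252.51032117 288.29227497]
w12 stud pred [248.87165542 279.83865231] with lamp 1mm +y [252.51083983 281.76594543] -5mm [252.51081298 288.27911996]
[([236, 288, 36, 20, 493], [253.17, 296.25])]
scene stud pred seated upright [274.49328183 112.55425447] z+5 [274.52036378 111.14054528]
```

View pics/s12d.png

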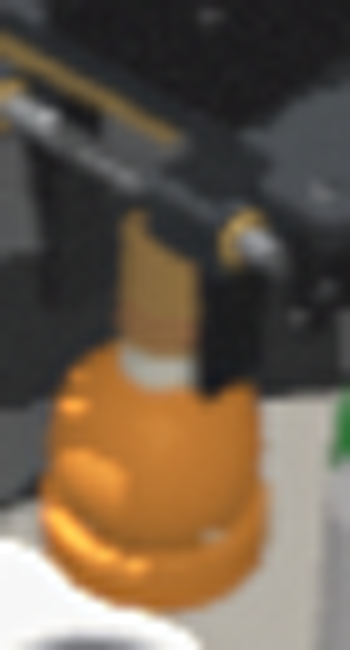

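Request:
step_arm(moves=[[[0,0,0,0,-0.3,0,60],[0,0,0,0,-1.5,0,60],[0,0,0,0,-3.5,0,60],[0,0,0,0,-6,0,60],[0,0,0,0,-8,0,60]]])

```text
time_s: 15.53
tcp_pos: [0.4386, 0.234, 0.2178]
ee_rot: [[0.05, 0.001, -0.999], [0.999, 0.0, 0.05], [0.0, -1.0, -0.001]]
wrist_force: [0.6, 0.2, -0.4]
gripper_width: 0.599
```

Request:
step_arm(moves=[[[0,0,0,0.8,0,0,60],[0,0,0,2.2,0,0,60],[0,0,0,4.2,0,0,60],[0,0,0,5.6,0,0,60],[0,0,0,6,0,0,60]]])

```text
time_s: 15.95
tcp_pos: [0.4413, 0.296, 0.215]
ee_rot: [[0.048, -0.001, -0.999], [0.999, -0.001, 0.048], [-0.001, -1.0, 0.001]]
wrist_force: [0.3, -0.1, 0.0]
gripper_width: 0.602
```

```bash
python3 - <<'E'
from h import *
c=snap("wrist","w13"); s=state(); S=snap("scene","s13")
crop(S,"s13c",(230,80,370,200),5)
E
```

```text
t 16.0 tcp [0.4412 0.2956 0.2149] yaw 177.24 tilt 0.1 F [-0.2  0.5  0.1] M [ 0.14 -0.1   0.04] w 0.598 J [ 51.3  13.8 -14.3  -0.  -62.  -54.1]
```

View pics/w13.png

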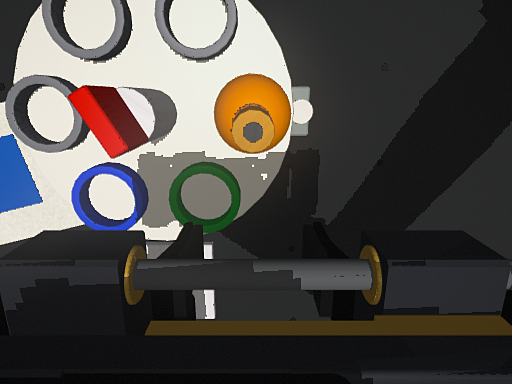

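View pics/s13c.png

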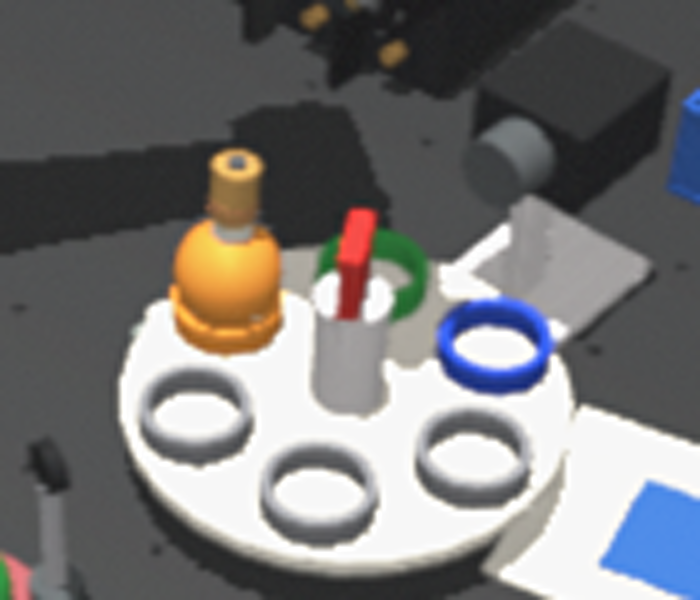

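```bash
python3 - <<'E'
from h import *
c=load("w13");crop(c,"w13c",(205,65,300,165),6)
A=((8,150,40),(28,255,255))
g,n,e=globe(c,*A,(205,65,300,165),[.437,.235,.084],rowmax=150);print("globe",g,n,e,"pred proj",proj(c,(.437,.235,.0837)))
S=load("s13")
h=cv2.cvtColor(c["image"],cv2.COLOR_RGB2HSV);m=(h[:,:,1]<110).astype(np.uint8)*255; z=np.zeros_like(m);z[118:145,238:268]=m[118:145,238:268];b=[x for x in blobs(z,30)];print(b)
st=max(b,key=lambda x:x[0][4])[1]
for z in (.158,.1617,.165): print(z,plane(c,*st,z))
gs,n,e=globe(S,*A,(262,115,290,152),[.437,.235,.084],rowmax=137);print("scene globe",gs,n,e)
E
```

```text
globe [0.43692929 0.23563682 0.07652131] 192 0.0001991894398560498 pred proj [252.11340808 113.641472  ]
[([243, 122, 20, 20, 310], [252.72, 131.64])]
0.158 [0.43695165 0.2421387  0.158     ]
0.1617 [0.43693878 0.24176043 0.1617    ]
0.165 [0.4369273  0.24142304 0.165     ]
scene globe [ 1.10697517 -0.60317796  0.97844911] 40 6.202894284219884e-07
```

View pics/w13c.png

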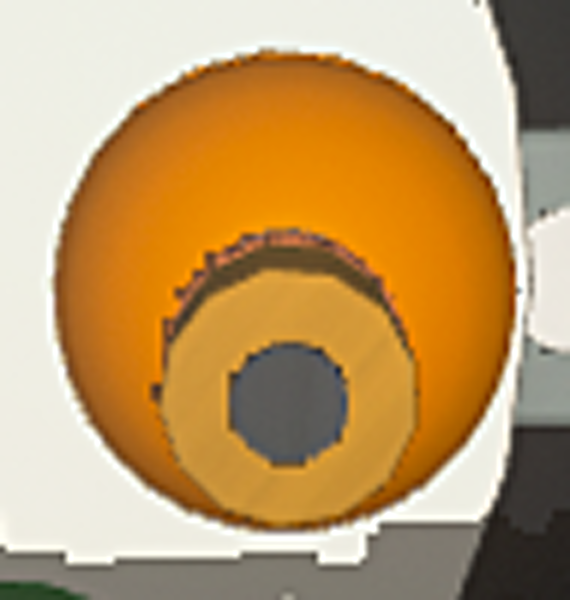

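```bash
python3 - <<'E'
from h import *
plan((.4385,.2362,.215),267.2,60,start=(.4385,.294,.216),psi0=177.2)
E
```

```text
[[0, np.float64(-0.105), 0, -0.38, 0.01, -0.02, 60], [0, np.float64(-0.209), 0, -0.77, 0.01, -0.04, 60], [0, np.float64(-0.314), 0, -1.15, 0.02, -0.06, 60], [0, np.float64(-0.419), 0, -1.54, 0.03, -0.08, 60], [0, np.float64(-0.524), 0, -1.92, 0.03, -0.09, 60]]
[[0, np.float64(-0.105), 0, -0.34, 0.01, 0.18, 60], [0, np.float64(-0.209), 0, -0.69, 0.01, 0.35, 60], [0, np.float64(-0.314), 0, -1.03, 0.02, 0.53, 60], [0, np.float64(-0.419), 0, -1.37, 0.03, 0.7, 60], [0, np.float64(-0.524), 0, -1.71, 0.03, 0.88, 60]]
[[0, np.float64(-0.105), 0, -0.21, 0.01, 0.32, 60], [0, np.float64(-0.209), 0, -0.42, 0.01, 0.65, 60], [0, np.float64(-0.314), 0, -0.63, 0.02, 0.97, 60], [0, np.float64(-0.419), 0, -0.83, 0.03, 1.3, 60], [0, np.float64(-0.524), 0, -1.04, 0.03, 1.62, 60]]
```

Request:
step_arm(moves=[[[0,-0.08,0,-0.38,0,-0.02,60],[0,-0.19,0,-0.77,0,-0.04,60],[0,-0.3,0,-1.15,0,-0.06,60],[0,-0.41,0,-1.54,0,-0.08,60],[0,-0.524,0,-1.92,0,-0.1,60]]])

```text
time_s: 16.47
tcp_pos: [0.4411, 0.2736, 0.2156]
ee_rot: [[-0.461, -0.001, -0.887], [0.887, -0.001, -0.461], [-0.0, -1.0, 0.002]]
wrist_force: [0.3, -0.6, 0.0]
gripper_width: 0.599
```

Request:
step_arm(moves=[[[0,-0.105,0,-0.34,0,0.18,60],[0,-0.21,0,-0.69,0,0.35,60],[0,-0.315,0,-1.03,0,0.53,60],[0,-0.42,0,-1.37,0,0.7,60],[0,-0.524,0,-1.71,0,0.88,60]]])

```text
time_s: 16.88
tcp_pos: [0.441, 0.2544, 0.2157]
ee_rot: [[-0.843, -0.001, -0.538], [0.538, -0.001, -0.843], [0.0, -1.0, 0.001]]
wrist_force: [-0.2, -0.3, 0.6]
gripper_width: 0.599
```

Request:
step_arm(moves=[[[0,-0.11,0,-0.21,0,0.32,60],[0,-0.23,0,-0.42,0,0.65,60],[0,-0.35,0,-0.63,0,0.97,60],[0,-0.46,0,-0.83,0,1.3,60],[0,-0.524,0,-1.04,0,1.62,60]]])

```text
time_s: 17.3
tcp_pos: [0.441, 0.2352, 0.2157]
ee_rot: [[-0.999, -0.001, -0.045], [0.045, -0.001, -0.999], [0.001, -1.0, 0.001]]
wrist_force: [-0.4, 0.8, 0.1]
gripper_width: 0.597
```

Request:
step_arm(moves=[[[0,0,0,0,0,0,60],[0,0,0,0,0.3,0,60],[0,0,0,0,0.9,0,60],[0,0,0,0,1.2,0,60],[0,0,0,0,1.2,0,60]]])

```text
time_s: 17.72
tcp_pos: [0.4408, 0.2358, 0.2028]
ee_rot: [[-0.999, -0.002, -0.05], [0.05, -0.002, -0.999], [0.002, -1.0, 0.002]]
wrist_force: [0.4, 0.1, 0.1]
gripper_width: 0.597
```

```bash
python3 - <<'E'
from h import *
c=snap("wrist","w14"); s=state()
M=c["cam_to_world"];R=s["ee_rot"];print((R.T@(M[:3,3]-s["tcp_pos"])*1000).round(1))
crop(c,"w14c",(150,130,350,290),4)
E
```

```text
t 17.77 tcp [0.4411 0.236  0.2033] yaw -92.82 tilt 0.1 F [-0.1  1.   0.7] M [-0.02 -0.01  0.  ] w 0.603 J [ 46.8  11.4 -19.3  -0.  -59.4  40.4]
[ -72.4 -151.     1.6]
```

View pics/w14c.png

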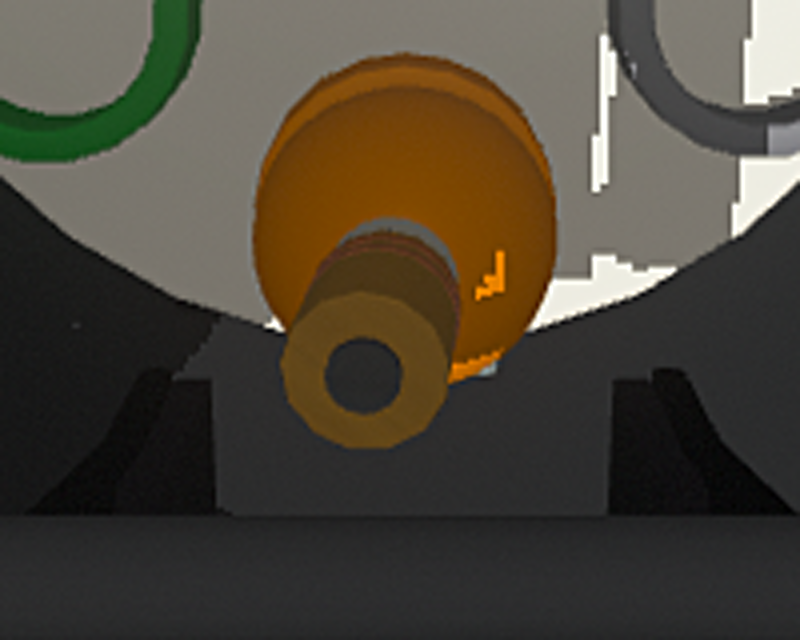

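Request:
step_arm(moves=[[[0,0,0,0.15,1.2,-0.05,60],[0,0,0,0.26,3,-0.1,60],[0,0,0,0.26,5,-0.1,60],[0,0,0,0.26,6.3,-0.1,60],[0,0,0,0.26,6.7,-0.1,55]]])

```text
time_s: 18.18
tcp_pos: [0.4377, 0.2365, 0.135]
ee_rot: [[-0.999, -0.003, -0.049], [0.049, -0.003, -0.999], [0.003, -1.0, 0.003]]
wrist_force: [-0.3, 0.0, 0.4]
gripper_width: 0.579
```

Request:
step_arm(moves=[[[0,0,0,0,0,0,50],[0,0,0,0,0,0,48],[0,0,0,0,0,0,47],[0,0,0,0,0,0,46],[0,0,0,0,0,0,45]]])

```text
time_s: 18.6
tcp_pos: [0.4392, 0.2377, 0.138]
ee_rot: [[-0.999, 0.001, -0.049], [0.049, 0.001, -0.999], [-0.001, -1.0, -0.001]]
wrist_force: [-0.4, 0.3, 0.1]
gripper_width: 0.458
```

```bash
python3 - <<'E'
from h import *
c=snap("wrist","w15"); s=state()
crop(c,"w15c",(150,130,350,320),4)
E
```

```text
t 18.65 tcp [0.4391 0.2376 0.1378] yaw -92.8 tilt 0.08 F [ 0.1  0.4 -0.5] M [-0.04  0.02  0.02] w 0.457 J [ 47.1  15.4 -24.7   0.  -49.8  40.1]
```

View pics/w15c.png

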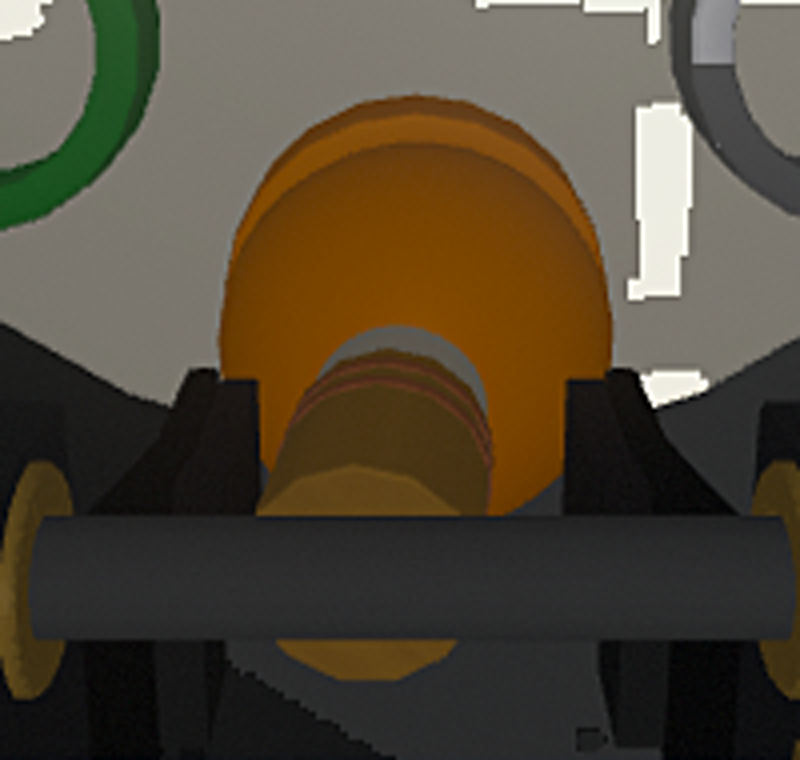

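Request:
step_arm(moves=[[[0,0,0,0,0,0.06,44],[0,0,0,0,0,0.06,43],[0,0,0,0,0,0.06,42],[0,0,0,0,0,0.06,41],[0,0,0,0,0,0.06,40]]])

```text
time_s: 19.07
tcp_pos: [0.4389, 0.2369, 0.1372]
ee_rot: [[-0.999, 0.0, -0.049], [0.049, 0.0, -0.999], [-0.0, -1.0, -0.0]]
wrist_force: [-0.5, 0.5, -0.2]
gripper_width: 0.407
```

Request:
step_arm(moves=[[[0,0,0,0,0,0,39],[0,0,0,0,0,0,38],[0,0,0,0,0,0,37],[0,0,0,0,0,0,36],[0,0,0,0,0,0,35]]])

```text
time_s: 19.48
tcp_pos: [0.4388, 0.2367, 0.1371]
ee_rot: [[-0.999, -0.0, -0.049], [0.049, -0.0, -0.999], [0.0, -1.0, 0.0]]
wrist_force: [0.2, 0.1, 0.8]
gripper_width: 0.355
```

Request:
step_arm(moves=[[[0,0,0,0,0,0,34],[0,0,0,0,0,0,33],[0,0,0,0,0,0,32],[0,0,0,0,0,0,31],[0,0,0,0,0,0,30]]])

```text
time_s: 19.9
tcp_pos: [0.4388, 0.2368, 0.1372]
ee_rot: [[-0.999, 0.0, -0.049], [0.049, 0.0, -0.999], [-0.0, -1.0, -0.0]]
wrist_force: [-0.2, 1.2, 0.4]
gripper_width: 0.309
```

```bash
python3 - <<'E'
from h import *
c=snap("wrist","w16"); s=state()
crop(c,"w16c",(150,130,350,320),4)
E
```

```text
t 19.95 tcp [0.4388 0.2368 0.1372] yaw -92.79 tilt 0.01 F [0.4 1.1 0.3] M [ 0.13 -0.05 -0.03] w 0.306 J [ 47.   15.4 -24.8  -0.  -49.7  40.2]
```

View pics/w16c.png

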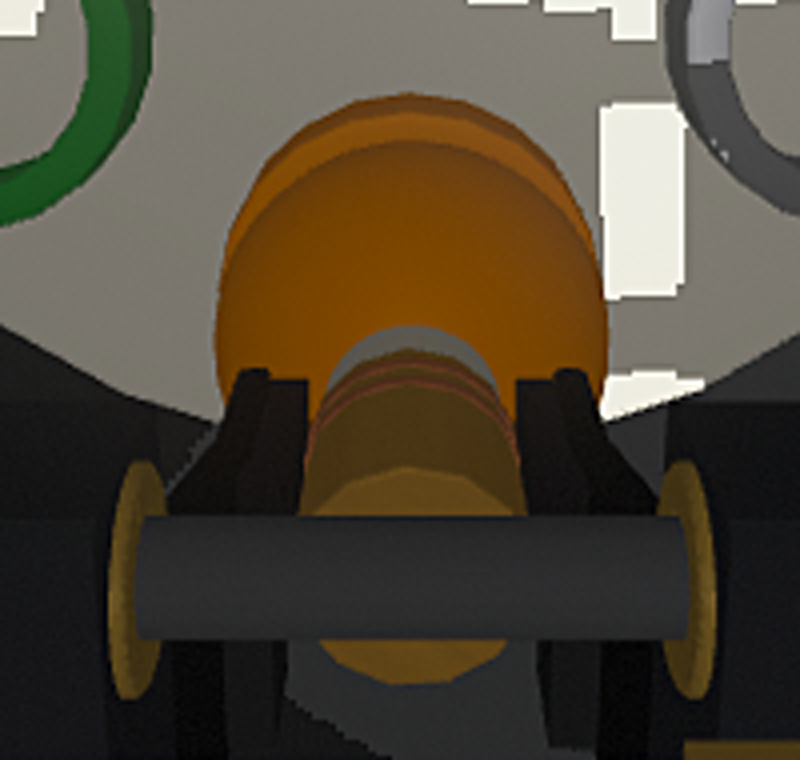

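Request:
step_arm(moves=[[[0,0,0,0,0,0,29],[0,0,0,0,0,0,29],[0,0,0,0,0,0,30],[0,0,0,0,0,0,31],[0,0,0,0,0,0,32]]])

```text
time_s: 20.37
tcp_pos: [0.4388, 0.2367, 0.1371]
ee_rot: [[-0.999, -0.0, -0.049], [0.049, -0.0, -0.999], [0.0, -1.0, 0.0]]
wrist_force: [-0.1, 0.0, 0.2]
gripper_width: 0.313
```

Request:
step_arm(moves=[[[0,0,0,0,0,0,33],[0,0,0,0,0,0,35],[0,0,0,0,0,0,40],[0,0,0,0,0,0,46],[0,0,0,0,0,0,54]]])

```text
time_s: 20.78
tcp_pos: [0.4387, 0.2366, 0.1371]
ee_rot: [[-0.999, -0.0, -0.049], [0.049, -0.0, -0.999], [0.0, -1.0, 0.0]]
wrist_force: [-0.4, -0.1, 0.8]
gripper_width: 0.465
```

Request:
step_arm(moves=[[[0,0,0,0,0,0,60],[0,0,0,0,-1,0,60],[0,0,0,0,-3,0,60],[0,0,0,0,-5.5,0,60],[0,0,0,0,-7.5,0,60]]])

```text
time_s: 21.2
tcp_pos: [0.439, 0.2367, 0.2135]
ee_rot: [[-0.999, 0.001, -0.049], [0.049, 0.0, -0.999], [-0.001, -1.0, -0.0]]
wrist_force: [0.3, 0.9, 0.6]
gripper_width: 0.598
```

```bash
python3 - <<'E'
from h import *
c=snap("wrist","w17"); s=state()
crop(c,"w17c",(150,100,350,290),4)
S=snap("scene","s17"); crop(S,"s17c",(230,80,370,200),5)
E
```

```text
t 21.25 tcp [0.4411 0.2382 0.2178] yaw -92.72 tilt 0.52 F [0.8 0.1 2.9] M [ 0.05 -0.15 -0.01] w 0.599 J [ 47.   10.5 -18.4   0.1 -60.7  40.2]
```

View pics/w17c.png

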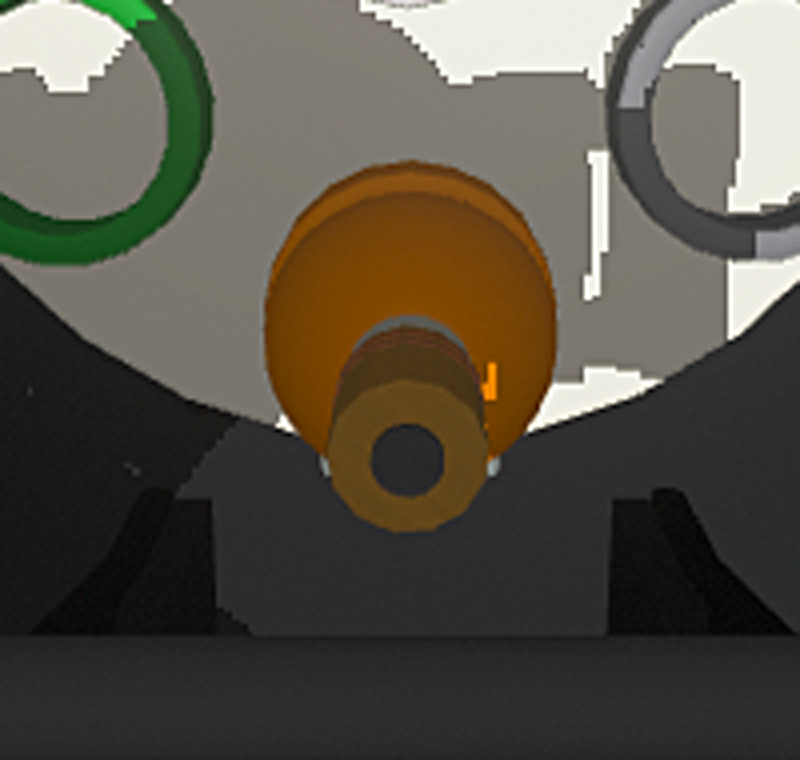

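View pics/s17c.png

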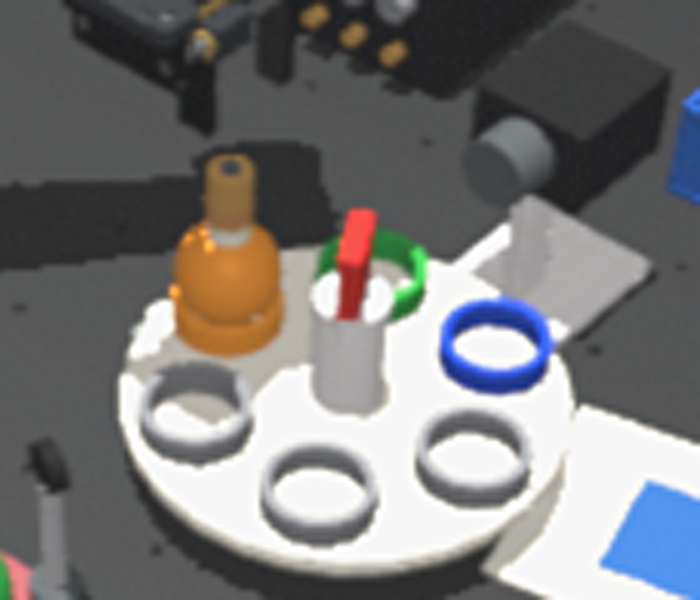

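```bash
python3 - <<'E'
from h import *
plan((.5305,.2317,.22),207.2,60,start=(.4388,.2366,.2135),psi0=267.2)
E
```

```text
[[0, np.float64(0.105), 0, -0.92, -0.07, 0.0, 60], [0, np.float64(0.209), 0, -1.84, -0.13, 0.01, 60], [0, np.float64(0.314), 0, -2.75, -0.2, 0.01, 60], [0, np.float64(0.419), 0, -3.67, -0.26, 0.02, 60], [0, np.float64(0.524), 0, -4.59, -0.33, 0.02, 60]]
[[0, np.float64(0.105), 0, -0.8, -0.07, -0.46, 60], [0, np.float64(0.209), 0, -1.59, -0.13, -0.91, 60], [0, np.float64(0.314), 0, -2.39, -0.2, -1.37, 60], [0, np.float64(0.419), 0, -3.19, -0.26, -1.82, 60], [0, np.float64(0.524), 0, -3.99, -0.33, -2.28, 60]]
```

Request:
step_arm(moves=[[[0,0.08,0,-0.6,-0.1,0,60],[0,0.19,0,-1.6,-0.2,0,60],[0,0.31,0,-2.7,-0.3,0,60],[0,0.42,0,-3.7,-0.3,0,60],[0,0.524,0,-4.6,-0.35,0,60]]])

```text
time_s: 21.72
tcp_pos: [0.4849, 0.2342, 0.2148]
ee_rot: [[-0.837, -0.001, -0.547], [0.547, -0.001, -0.837], [0.001, -1.0, 0.001]]
wrist_force: [-0.8, 0.2, 0.4]
gripper_width: 0.599
```

Request:
step_arm(moves=[[[0,0.12,0,-0.9,-0.1,-0.5,60],[0,0.24,0,-1.9,-0.1,-1.05,60],[0,0.36,0,-2.8,-0.2,-1.6,60],[0,0.46,0,-3.6,-0.3,-2.1,60],[0,0.524,0,-4.0,-0.3,-2.3,60]]])

```text
time_s: 22.13
tcp_pos: [0.5315, 0.232, 0.2177]
ee_rot: [[-0.452, -0.001, -0.892], [0.892, -0.001, -0.452], [-0.0, -1.0, 0.001]]
wrist_force: [0.1, -0.1, 0.6]
gripper_width: 0.6
```

Request:
step_arm(moves=[[[0,0,0,0,0,0,60],[0,0,0,0,0.5,0,60],[0,0,0,0,1.5,0,60],[0,0,0,0,2.5,0,60],[0,0,0,0,3,0,60]]])

```text
time_s: 22.55
tcp_pos: [0.5294, 0.2316, 0.1862]
ee_rot: [[-0.457, -0.003, -0.889], [0.889, -0.002, -0.457], [-0.0, -1.0, 0.004]]
wrist_force: [0.2, -0.5, -0.1]
gripper_width: 0.601
```

```bash
python3 - <<'E'
from h import *
c=snap("wrist","w18"); s=state()
E
```

```text
t 22.6 tcp [0.5292 0.2314 0.1857] yaw -152.82 tilt 0.29 F [-0.1 -0.5 -0.8] M [ 0.03  0.01 -0.  ] w 0.6 J [ 39.7  19.8 -10.2  -0.1 -60.3 -12.4]
```

View pics/w18.png

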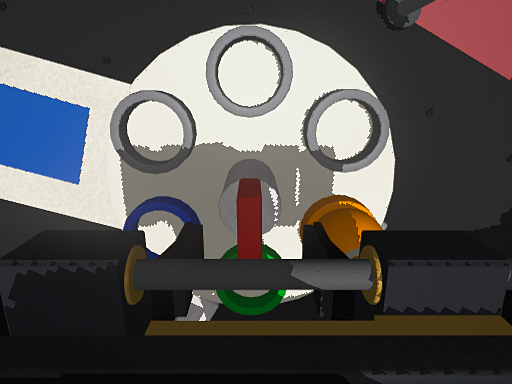

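Request:
step_arm(moves=[[[0,0,0,0,0.8,-0.05,60],[0,0,0,0,2,-0.1,60],[0,0,0,0,3.5,-0.1,60],[0,0,0,0,4.5,-0.1,60],[0,0,0,0,4.7,-0.1,50]]])

```text
time_s: 23.02
tcp_pos: [0.5306, 0.2319, 0.1394]
ee_rot: [[-0.456, -0.003, -0.89], [0.89, -0.002, -0.456], [-0.0, -1.0, 0.004]]
wrist_force: [0.1, 0.1, 0.0]
gripper_width: 0.571
```

Request:
step_arm(moves=[[[0,0,0,0,0,0,40],[0,0,0,0,0,0,30],[0,0,0,0,0,0,25],[0,0,0,0,0,0,22],[0,0,0,0,0,0,20]]])

```text
time_s: 23.43
tcp_pos: [0.532, 0.2328, 0.1423]
ee_rot: [[-0.457, 0.001, -0.89], [0.89, 0.001, -0.457], [0.0, -1.0, -0.001]]
wrist_force: [-0.1, -0.1, 0.4]
gripper_width: 0.249
```

Request:
step_arm(moves=[[[0,0,0,0,0,0,18],[0,0,0,0,0,0,16],[0,0,0,0,0,0,14],[0,0,0,0,0,0,10],[0,0,0,0,0,0,0]]])

```text
time_s: 23.85
tcp_pos: [0.5312, 0.2323, 0.1417]
ee_rot: [[-0.456, -0.001, -0.89], [0.89, -0.001, -0.456], [-0.0, -1.0, 0.001]]
wrist_force: [-2.3, -0.5, 2.4]
gripper_width: 0.16
```

```bash
python3 - <<'E'
from h import *
s=state()
E
```

```text
t 23.85 tcp [0.5312 0.2323 0.1417] yaw -152.85 tilt 0.07 F [-2.3 -0.5  2.4] M [-0.22  0.71 -0.01] w 0.16 J [ 39.6  22.4 -13.3  -0.  -54.4 -12.5]
```

Request:
step_arm(moves=[[[0,-0.006,0,0,0,0,0],[0,-0.026,0,0,0,0,0],[0,-0.057,0,0,0,0,0],[0,-0.1,0,0,0,0,0],[0,-0.153,0,0,0,0,0]]])

```text
time_s: 24.27
tcp_pos: [0.5314, 0.2323, 0.1418]
ee_rot: [[-0.589, -0.001, -0.808], [0.808, -0.0, -0.589], [0.0, -1.0, 0.001]]
wrist_force: [-2.7, -0.1, 2.5]
gripper_width: 0.155
```

Request:
step_arm(moves=[[[0,-0.063,0,0,0,0,0],[0,-0.133,0,0,0,0,0],[0,-0.208,0,0,0,0,0],[0,-0.289,0,0,0,0,0],[0,-0.371,0,0,0,0,0]]])

```text
time_s: 24.68
tcp_pos: [0.5316, 0.2326, 0.1417]
ee_rot: [[-0.843, -0.0, -0.538], [0.538, 0.0, -0.843], [0.0, -1.0, 0.0]]
wrist_force: [-2.4, -0.6, 2.8]
gripper_width: 0.151
```

Request:
step_arm(moves=[[[0,-0.082,0,0,0,0,0],[0,-0.162,0,0,0,0,0],[0,-0.237,0,0,0,0,0],[0,-0.307,0,0,0,0,0],[0,-0.371,0,0,0,0,0]]])

```text
time_s: 25.1
tcp_pos: [0.5318, 0.2329, 0.1417]
ee_rot: [[-0.981, 0.0, -0.196], [0.196, 0.001, -0.981], [-0.0, -1.0, -0.001]]
wrist_force: [-1.3, 0.0, 2.4]
gripper_width: 0.158
```

Request:
step_arm(moves=[[[0,-0.053,0,0,0,0,0],[0,-0.096,0,0,0,0,0],[0,-0.127,0,0,0,0,0],[0,-0.146,0,0,0,0,0],[0,-0.152,0,0,0,0,0]]])

```text
time_s: 25.52
tcp_pos: [0.5318, 0.2331, 0.1418]
ee_rot: [[-0.999, 0.0, -0.048], [0.048, 0.001, -0.999], [-0.0, -1.0, -0.001]]
wrist_force: [-3.1, 1.5, 1.7]
gripper_width: 0.158
```

Request:
step_arm(moves=[[[0,0,0,0,0,0,0],[0,0,0,0,0,0,15],[0,0,0,0,0,0,20],[0,0,0,0,0,0,30],[0,0,0,0,0,0,45]]])

```text
time_s: 25.93
tcp_pos: [0.5321, 0.2323, 0.1415]
ee_rot: [[-0.999, 0.0, -0.05], [0.05, -0.0, -0.999], [-0.0, -1.0, 0.0]]
wrist_force: [-0.5, -0.0, -0.1]
gripper_width: 0.275
```

Request:
step_arm(moves=[[[0,0,0,0,0,0,50],[0,0,0,0,-0.8,0,50],[0,0,0,0,-3,0,50],[0,0,0,0,-6.5,0,50],[0,0,0,0,-9.5,0,60]]])

```text
time_s: 26.35
tcp_pos: [0.5319, 0.2323, 0.2385]
ee_rot: [[-0.999, 0.0, -0.05], [0.05, -0.001, -0.999], [-0.0, -1.0, 0.001]]
wrist_force: [1.1, 0.2, 0.6]
gripper_width: 0.518
```

```bash
python3 - <<'E'
from h import *
c=snap("wrist","w19"); s=state(); S=snap("scene","s19"); crop(S,"s19c",(230,80,370,200),5); snap("top","t19")
E
```

```text
t 26.4 tcp [0.5353 0.2338 0.2462] yaw -92.77 tilt 0.81 F [2.2 1.3 6.1] M [ 0.05 -0.39  0.03] w 0.548 J [ 39.6  17.2  -5.    0.3 -67.   47.5]
```

View pics/w19.png

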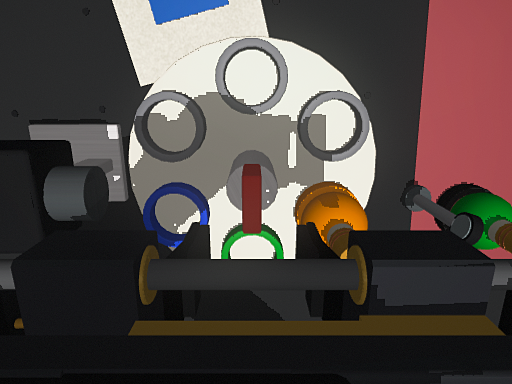

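View pics/s19c.png

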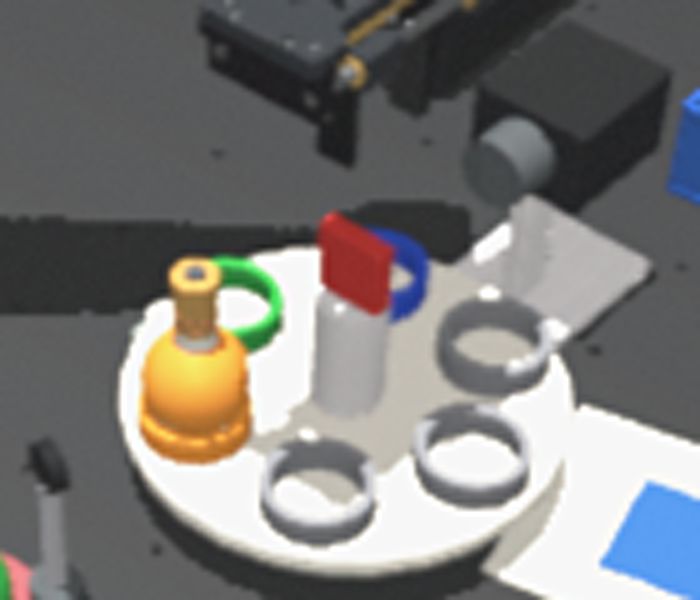

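```bash
python3 - <<'E'
from h import *
c=load("t19")
m=mask(c,(50,120,60),(75,255,255),(150,220,215,255)); cs,_=cv2.findContours(m,cv2.RETR_EXTERNAL,cv2.CHAIN_APPROX_NONE); ct=max(cs,key=cv2.contourArea); e=cv2.fitEllipse(ct); p=plane(c,*e[0],.062); print(e,p,np.degrees(np.arctan2(p[1]-.2314,p[0]-.5306)))
plan((.459,-.0225,.21),153.6,60,start=(.5320,.2323,.2365),psi0=267.2,ncall=4)
E
```

```text
((179.25953674316406, 232.4038543701172), (19.210405349731445, 19.679244995117188), 38.89583969116211) [0.43902792 0.23562854 0.062     ] 177.35611946541488
[[0, np.float64(0.099), 0, 0.3, 0.13, 1.29, 60], [0, np.float64(0.198), 0, 0.6, 0.26, 2.58, 60], [0, np.float64(0.297), 0, 0.91, 0.4, 3.87, 60], [0, np.float64(0.397), 0, 1.21, 0.53, 5.16, 60], [0, np.float64(0.496), 0, 1.51, 0.66, 6.45, 60]]
[[0, np.float64(0.099), 0, -0.35, 0.13, 1.28, 60], [0, np.float64(0.198), 0, -0.7, 0.27, 2.56, 60], [0, np.float64(0.297), 0, -1.04, 0.4, 3.84, 60], [0, np.float64(0.397), 0, -1.39, 0.53, 5.12, 60], [0, np.float64(0.496), 0, -1.74, 0.66, 6.39, 60]]
[[0, np.float64(0.099), 0, -0.91, 0.13, 0.96, 60], [0, np.float64(0.198), 0, -1.83, 0.27, 1.92, 60], [0, np.float64(0.297), 0, -2.74, 0.4, 2.88, 60], [0, np.float64(0.397), 0, -3.66, 0.53, 3.84, 60], [0, np.float64(0.496), 0, -4.57, 0.66, 4.8, 60]]
[[0, np.float64(0.099), 0, -1.26, 0.13, 0.41, 60], [0, np.float64(0.198), 0, -2.52, 0.26, 0.82, 60], [0, np.float64(0.297), 0, -3.78, 0.4, 1.23, 60], [0, np.float64(0.397), 0, -5.04, 0.53, 1.64, 60], [0, np.float64(0.496), 0, -6.3, 0.66, 2.05, 60]]
```

Request:
step_arm(moves=[[[0,0.08,0,0.2,0,0.9,60],[0,0.18,0,0.5,0,2.3,60],[0,0.28,0,0.9,0,3.7,60],[0,0.39,0,1.2,0,5.1,60],[0,0.496,0,1.5,0,6.45,60]]])

```text
time_s: 26.92
tcp_pos: [0.5128, 0.1679, 0.2358]
ee_rot: [[-0.852, -0.002, -0.524], [0.524, -0.001, -0.852], [0.001, -1.0, 0.002]]
wrist_force: [0.0, 0.2, 0.2]
gripper_width: 0.598
```

Request:
step_arm(moves=[[[0,0.1,0,-0.35,0,1.3,60],[0,0.2,0,-0.7,0,2.55,60],[0,0.3,0,-1.05,0,3.85,60],[0,0.4,0,-1.4,0,5.1,60],[0,0.496,0,-1.75,0,6.4,60]]])

```text
time_s: 27.33
tcp_pos: [0.4946, 0.1042, 0.2359]
ee_rot: [[-0.5, -0.001, -0.866], [0.866, -0.001, -0.5], [0.0, -1.0, 0.002]]
wrist_force: [0.2, 0.2, -0.4]
gripper_width: 0.604
```

Request:
step_arm(moves=[[[0,0.1,0,-0.9,0.2,0.95,60],[0,0.2,0,-1.85,0.5,1.9,60],[0,0.3,0,-2.75,0.8,2.9,60],[0,0.4,0,-3.65,1.1,3.85,60],[0,0.496,0,-4.55,1.3,4.8,60]]])

```text
time_s: 27.75
tcp_pos: [0.4759, 0.0407, 0.2227]
ee_rot: [[-0.028, -0.002, -1.0], [1.0, -0.001, -0.028], [-0.001, -1.0, 0.002]]
wrist_force: [0.1, 0.3, 0.6]
gripper_width: 0.601
```

Request:
step_arm(moves=[[[0,0.12,0,-1.5,0.3,0.5,60],[0,0.24,0,-3.0,0.6,1.0,60],[0,0.36,0,-4.6,0.9,1.5,60],[0,0.45,0,-5.8,1.2,1.9,60],[0,0.496,0,-6.3,1.3,2.05,60]]])

```text
time_s: 28.17
tcp_pos: [0.4568, -0.0235, 0.2095]
ee_rot: [[0.452, -0.003, -0.892], [0.892, -0.0, 0.452], [-0.002, -1.0, 0.002]]
wrist_force: [0.5, 0.2, 0.4]
gripper_width: 0.6
```

Request:
step_arm(moves=[[[0,0,0,0,0,0,60],[0,0,0,0,0,0,60],[0,0,0,0,0,0,60],[0,0,0,0,0,0,60],[0,0,0,0,0,0,60]]])

```text
time_s: 28.58
tcp_pos: [0.4586, -0.0216, 0.2107]
ee_rot: [[0.446, 0.0, -0.895], [0.895, -0.0, 0.446], [0.0, -1.0, -0.0]]
wrist_force: [1.5, 0.2, -0.3]
gripper_width: 0.603
```

```bash
python3 - <<'E'
from h import *
c=snap("wrist","w20"); s=state(); crop(c,"w20c",(150,80,390,290),3)
M=c["cam_to_world"];R=s["ee_rot"];print((R.T@(M[:3,3]-s["tcp_pos"])*1000).round(1))
E
```

```text
t 28.63 tcp [ 0.4585 -0.0216  0.2107] yaw 153.53 tilt 0.01 F [-0.   0.2 -0.7] M [ 0.08 -0.15  0.02] w 0.596 J [ 17.7   6.9 -23.8  -0.  -59.3 -44.1]
[ -76.  -151.5    0.8]
```

View pics/w20c.png

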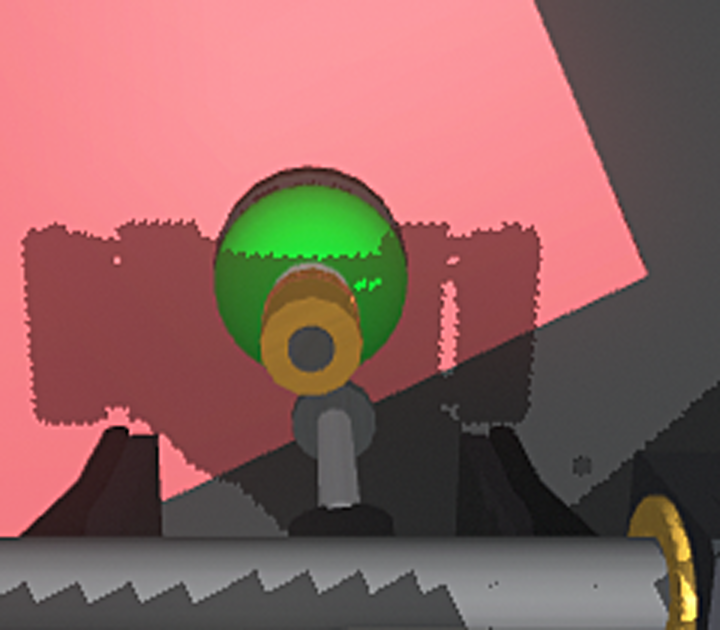

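```bash
python3 - <<'E'
from h import *
c=load("w20"); s=state(); p=plane(c,253.0,195.7,.115); d=p-s["tcp_pos"]; print(p,"tool",(s["ee_rot"].T@d*1000).round(1)); 
g,n,e=globe(c,(45,100,30),(80,255,255),(210,130,295,210),[.459,-.022,.037],rowmax=185); print(g,n,e)
E
```

```text
t 28.63 tcp [ 0.4585 -0.0216  0.2107] yaw 153.53 tilt 0.01 F [-0.   0.2 -0.7] M [ 0.08 -0.15  0.02] w 0.596 J [ 17.7   6.9 -23.8  -0.  -59.3 -44.1]
[ 0.45685125 -0.02240591  0.115     ] tool [-1.4 95.7  1.2]
[ 0.45777536 -0.0200408   0.02741367] 161 0.0003434487188796048
```

Request:
step_arm(moves=[[[0,0,0,0.04,1.2,0.03,60],[0,0,0,0.04,3,0.03,60],[0,0,0,0.04,5,0.03,60],[0,0,0,0.04,6.5,0.03,60],[0,0,0,0.04,7.0,0.03,60]]])

```text
time_s: 29.05
tcp_pos: [0.4569, -0.0216, 0.1386]
ee_rot: [[0.446, -0.004, -0.895], [0.895, -0.001, 0.446], [-0.003, -1.0, 0.003]]
wrist_force: [-0.6, 0.3, -0.3]
gripper_width: 0.599
```

Request:
step_arm(moves=[[[0,0,0,0,0,0,60],[0,0,0,0,0,0,60],[0,0,0,0,0,0,60],[0,0,0,0,0,0,60],[0,0,0,0,0,0,60]]])

```text
time_s: 29.47
tcp_pos: [0.4588, -0.0214, 0.1415]
ee_rot: [[0.447, 0.002, -0.895], [0.895, 0.0, 0.447], [0.001, -1.0, -0.001]]
wrist_force: [-0.4, -0.3, 0.1]
gripper_width: 0.6
```

```bash
python3 - <<'E'
from h import *
c=snap("wrist","w21"); s=state(); crop(c,"w21c",(150,100,350,280),4)
E
```

```text
t 29.52 tcp [ 0.4587 -0.0214  0.1414] yaw 153.48 tilt 0.09 F [-0.8 -0.3  0.5] M [ 0.11 -0.1  -0.02] w 0.601 J [ 17.7  11.5 -29.7   0.  -48.8 -44.2]
```

View pics/w21c.png

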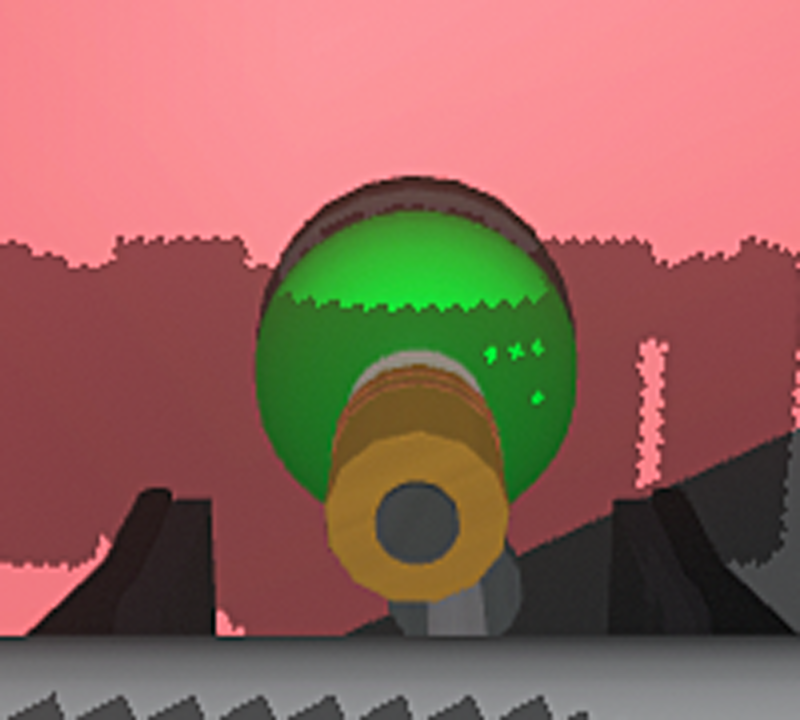

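Request:
step_arm(moves=[[[0,0,0,0,0.8,0.1,60],[0,0,0,0,2.2,0.1,60],[0,0,0,0,3.7,0.1,60],[0,0,0,0,4.8,0.1,55],[0,0,0,0,5.2,0.1,45]]])

```text
time_s: 29.93
tcp_pos: [0.456, -0.0214, 0.0868]
ee_rot: [[0.447, -0.003, -0.894], [0.894, -0.001, 0.447], [-0.002, -1.0, 0.003]]
wrist_force: [0.8, -0.3, -0.5]
gripper_width: 0.537
```

Request:
step_arm(moves=[[[0,0,0,0,0,0,40],[0,0,0,0,0,0,37],[0,0,0,0,0,0,35],[0,0,0,0,0,0,33],[0,0,0,0,0,0,31]]])

```text
time_s: 30.35
tcp_pos: [0.4578, -0.021, 0.0893]
ee_rot: [[0.447, 0.001, -0.895], [0.895, 0.0, 0.447], [0.001, -1.0, -0.001]]
wrist_force: [0.1, 0.2, 0.0]
gripper_width: 0.331
```

Request:
step_arm(moves=[[[0,0,0,0,0,0,28],[0,0,0,0,0,0,15],[0,0,0,0,0,0,5],[0,0,0,0,0,0,5],[0,0,0,0,0,0,5]]])

```text
time_s: 30.77
tcp_pos: [0.4579, -0.021, 0.0891]
ee_rot: [[0.446, 0.001, -0.895], [0.895, 0.0, 0.446], [0.001, -1.0, -0.001]]
wrist_force: [0.1, 0.1, 2.8]
gripper_width: 0.298
```

```bash
python3 - <<'E'
from h import *
s=state()
plan((.437,.299,.26),177.2,5,start=(.4583,-.0209,.21),psi0=153.5,vmax=30)
E
```

```text
t 30.77 tcp [ 0.4579 -0.021   0.0891] yaw 153.49 tilt 0.07 F [0.1 0.1 2.8] M [-0.03 -0.24 -0.04] w 0.298 J [ 17.8  15.8 -33.5   0.  -40.7 -44.3]
[[0, np.float64(-0.028), 0, 1.85, -0.33, 1.08, 5], [0, np.float64(-0.055), 0, 3.69, -0.67, 2.16, 5], [0, np.float64(-0.083), 0, 5.54, -1.0, 3.24, 5], [0, np.float64(-0.11), 0, 7.38, -1.33, 4.31, 5], [0, np.float64(-0.138), 0, 9.23, -1.67, 5.39, 5]]
[[0, np.float64(-0.028), 0, 1.98, -0.33, 0.81, 5], [0, np.float64(-0.055), 0, 3.95, -0.67, 1.63, 5], [0, np.float64(-0.083), 0, 5.93, -1.0, 2.44, 5], [0, np.float64(-0.11), 0, 7.9, -1.33, 3.26, 5], [0, np.float64(-0.138), 0, 9.88, -1.67, 4.07, 5]]
[[0, np.float64(-0.028), 0, 2.07, -0.33, 0.54, 5], [0, np.float64(-0.055), 0, 4.14, -0.67, 1.07, 5], [0, np.float64(-0.083), 0, 6.21, -1.0, 1.61, 5], [0, np.float64(-0.11), 0, 8.28, -1.33, 2.14, 5], [0, np.float64(-0.138), 0, 10.35, -1.67, 2.68, 5]]
```

Request:
step_arm(moves=[[[0,0,0,0,-0.2,0,5],[0,0,0,0,-0.7,0,5],[0,0,0,0,-1.7,0,5],[0,0,0,0,-3.7,0,5],[0,0,0,0,-6.5,0,5]]])

```text
time_s: 31.18
tcp_pos: [0.455, -0.0215, 0.1523]
ee_rot: [[0.447, -0.007, -0.894], [0.894, -0.001, 0.447], [-0.004, -1.0, 0.006]]
wrist_force: [0.5, 1.0, -1.3]
gripper_width: 0.3
```

Request:
step_arm(moves=[[[0,0,0,0,-3,0,5],[0,0,0,0,-6.3,0,5],[0,0,0,0,-9.5,0,5],[0,0,0,0,-12,0,5],[0,0,0,0,-13.2,0,5]]])

```text
time_s: 31.6
tcp_pos: [0.4581, -0.021, 0.2894]
ee_rot: [[0.446, 0.005, -0.895], [0.895, 0.001, 0.446], [0.003, -1.0, -0.004]]
wrist_force: [0.1, 0.1, -0.9]
gripper_width: 0.302
```

Request:
step_arm(moves=[[[0,-0.02,0,1.2,0,0.7,5],[0,-0.05,0,3.0,0,1.8,5],[0,-0.08,0,5.1,0,3.0,5],[0,-0.11,0,7.1,0,4.15,5],[0,-0.138,0,9.2,0,5.4,5]]])

```text
time_s: 32.02
tcp_pos: [0.4491, 0.086, 0.2853]
ee_rot: [[0.319, -0.002, -0.948], [0.948, -0.0, 0.319], [-0.001, -1.0, 0.002]]
wrist_force: [1.0, 0.1, -1.0]
gripper_width: 0.299
```

Request:
step_arm(moves=[[[0,-0.028,0,2.0,0,0.8,5],[0,-0.055,0,3.95,0,1.6,5],[0,-0.083,0,5.95,0,2.45,5],[0,-0.11,0,7.9,0,3.25,5],[0,-0.138,0,9.9,0,4.05,5]]])

```text
time_s: 32.43
tcp_pos: [0.4424, 0.1928, 0.2853]
ee_rot: [[0.185, -0.002, -0.983], [0.983, -0.001, 0.185], [-0.001, -1.0, 0.002]]
wrist_force: [0.3, -0.6, -1.2]
gripper_width: 0.303
```

Request:
step_arm(moves=[[[0,-0.03,0,2.2,0,0.6,5],[0,-0.065,0,4.7,0.2,1.2,5],[0,-0.1,0,7.1,0.8,1.85,5],[0,-0.125,0,9.3,1.8,2.4,5],[0,-0.138,0,10.35,2.5,2.7,5]]])

```text
time_s: 32.85
tcp_pos: [0.4352, 0.3006, 0.2594]
ee_rot: [[0.047, -0.002, -0.999], [0.999, -0.001, 0.047], [-0.001, -1.0, 0.002]]
wrist_force: [0.3, -0.5, -1.5]
gripper_width: 0.306
```

Request:
step_arm(moves=[[[0,0,0,0,0,0,5],[0,0,0,0,0,0,5],[0,0,0,0,0,0,5],[0,0,0,0,0,0,5],[0,0,0,0,0,0,5]]])

```text
time_s: 33.27
tcp_pos: [0.4363, 0.298, 0.2613]
ee_rot: [[0.05, 0.001, -0.999], [0.999, 0.001, 0.05], [0.001, -1.0, -0.001]]
wrist_force: [0.4, 0.6, -1.3]
gripper_width: 0.304
```

```bash
python3 - <<'E'
from h import *
c=snap("wrist","w22"); s=state()
M=c["cam_to_world"];R=s["ee_rot"];print((R.T@(M[:3,3]-s["tcp_pos"])*1000).round(1))
E
```

```text
t 33.32 tcp [0.4363 0.2981 0.2613] yaw 177.13 tilt 0.05 F [ 0.5  0.5 -1.6] M [ 0.07 -0.01  0.03] w 0.304 J [ 51.9  11.5 -10.5   0.  -68.  -54.8]
[ -75.6 -151.6    1.6]
```

View pics/w22.png

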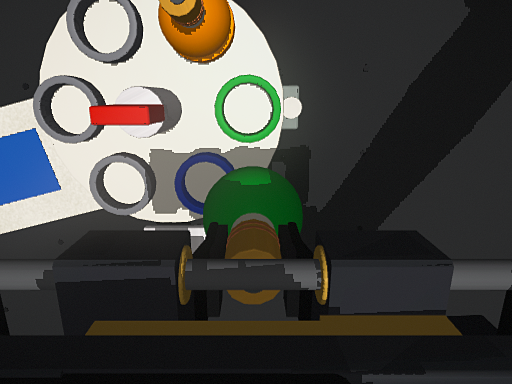

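```bash
python3 - <<'E'
from h import *
c=load("w22"); c8=load("w8")
def ring(c,lo,hi,roi):
    m=mask(c,lo,hi,roi); cs,h2=cv2.findContours(m,cv2.RETR_CCOMP,cv2.CHAIN_APPROX_NONE); o=max(cs,key=cv2.contourArea); inn=[x for x,q in zip(cs,h2[0]) if q[3]>=0 and len(x)>30]
    e=cv2.fitEllipse(o);ei=cv2.fitEllipse(max(inn,key=len)); print("ring",np.round(e[0],1),plane(c,*e[0],.064).round(4),plane(c,*ei[0],.064).round(4))
G=((45,100,25),(80,255,255));A=((8,150,40),(28,255,255))
ring(c,*G,(205,65,290,147)); ring(c8,*A,(205,60,290,147))
def gl(c,k,tcp):
    m=mask(c,*k,(195,150,312,300)); cs,_=cv2.findContours(m,cv2.RETR_EXTERNAL,cv2.CHAIN_APPROX_NONE); ct=max(cs,key=cv2.contourArea)[:,0,:]
    pts=ct[(ct[:,1]<215)].astype(float); pts=pts[np.linalg.norm(pts-[253,217],axis=1)>44]
    R=np.array([ray(c,*p)[1] for p in pts]); C=c["cam_to_world"][:3,3]
    s=least_squares(lambda q:np.linalg.norm(np.cross(R,q-C),axis=1)-.032,[.437,.30,.208],loss="soft_l1",f_scale=.0005); print(s.x.round(4),"rel tcp mm",((s.x-tcp)*1000).round(1),len(pts),np.std(s.fun))
    for h in (.053,):
        q=least_squares(lambda a:np.linalg.norm(np.cross(R,np.array([a[0],a[1],tcp[2]-h])-C),axis=1)-.032,[.437,.3]); print(((q.x-tcp[:2])*1000).round(1))
gl(c,G,np.array([.4363,.2981,.2613])); gl(c8,A,np.array([.4370,.2990,.2607]))
E
```

```text
ring [247.3 108.1] [0.437 0.235 0.064] [0.4369 0.2348 0.064 ]
ring [247.6 107.6] [0.4371 0.2351 0.064 ] [0.4367 0.2349 0.064 ]
[0.4348 0.298  0.2086] rel tcp mm [ -1.5  -0.1 -52.7] 137 0.00018834301827067498
[-1.5 -0. ]
[0.4353 0.2999 0.2077] rel tcp mm [ -1.7   0.9 -53. ] 134 0.00018584164956431302
[-1.7  0.9]
```

Request:
step_arm(moves=[[[0,0,0,-0.8,0.5,-0.07,5],[0,0,0,-2.3,2.0,-0.2,5],[0,0,0,-4.2,4.5,-0.37,5],[0,0,0,-5.6,7.0,-0.5,5],[0,0,0,-6.1,8.6,-0.54,5]]])

```text
time_s: 33.73
tcp_pos: [0.437, 0.2343, 0.1724]
ee_rot: [[0.051, -0.003, -0.999], [0.999, -0.002, 0.051], [-0.002, -1.0, 0.003]]
wrist_force: [-1.5, 0.9, -1.7]
gripper_width: 0.3
```

Request:
step_arm(moves=[[[0,0,0,0,0.2,0,5],[0,0,0,0,0.8,0,5],[0,0,0,0,1.2,0,5],[0,0,0,0,1.5,0,5],[0,0,0,0,1.5,0,5]]])

```text
time_s: 34.15
tcp_pos: [0.4387, 0.2381, 0.1598]
ee_rot: [[0.049, 0.0, -0.999], [0.999, 0.0, 0.049], [0.001, -1.0, -0.0]]
wrist_force: [-0.1, 1.0, -0.5]
gripper_width: 0.301
```

Request:
step_arm(moves=[[[0,0,0,0,0,0,5],[0,0,0,0,0,0,5],[0,0,0,0,0,0,5],[0,0,0,0,0,0,5],[0,0,0,0,0,0,5]]])

```text
time_s: 34.57
tcp_pos: [0.4386, 0.2378, 0.1599]
ee_rot: [[0.049, 0.0, -0.999], [0.999, 0.0, 0.049], [0.0, -1.0, -0.0]]
wrist_force: [0.2, 0.4, -0.9]
gripper_width: 0.303
```

```bash
python3 - <<'E'
from h import *
s=state()
E
```

```text
t 34.57 tcp [0.4386 0.2378 0.1599] yaw 177.2 tilt 0.03 F [ 0.2  0.4 -0.9] M [ 0.08 -0.05  0.01] w 0.303 J [ 47.1  13.9 -23.1   0.  -53.  -49.9]
```

Request:
step_arm(moves=[[[0,0,0,-0.1,0.4,0,5],[0,0,0,-0.1,0.9,0,5],[0,0,0,-0.1,1.4,0,5],[0,0,0,-0.1,1.7,0,5],[0,0,0,-0.1,1.8,0,5]]])

```text
time_s: 34.98
tcp_pos: [0.4381, 0.2362, 0.1406]
ee_rot: [[0.049, -0.001, -0.999], [0.999, -0.001, 0.049], [-0.001, -1.0, 0.001]]
wrist_force: [-1.2, -0.1, -0.4]
gripper_width: 0.305
```

Request:
step_arm(moves=[[[0,0,0,0,0,0,5],[0,0,0,0,0.05,0,5],[0,0,0,0,0.1,0,5],[0,0,0,0,0.15,0,5],[0,0,0,0,0.2,0,5]]])

```text
time_s: 35.4
tcp_pos: [0.4386, 0.2367, 0.1398]
ee_rot: [[0.049, 0.0, -0.999], [0.999, 0.0, 0.049], [0.0, -1.0, -0.0]]
wrist_force: [0.4, -0.4, -0.3]
gripper_width: 0.303
```

Request:
step_arm(moves=[[[0,0,0,0,0.05,0,5],[0,0,0,0,0.1,0,5],[0,0,0,0,0.1,0,5],[0,0,0,0,0.1,0,5],[0,0,0,0,0.1,0,5]]])

```text
time_s: 35.82
tcp_pos: [0.4385, 0.2366, 0.1387]
ee_rot: [[0.049, 0.0, -0.999], [0.999, 0.0, 0.049], [0.0, -1.0, -0.0]]
wrist_force: [0.2, -0.1, -0.6]
gripper_width: 0.3
```

```bash
python3 - <<'E'
from h import *
c=snap("wrist","w23"); s=state(); crop(c,"w23c",(180,140,330,320),3)
E
```

```text
t 35.87 tcp [0.4385 0.2366 0.1387] yaw 177.19 tilt 0.01 F [ 0.5  1.  -1.4] M [ 0.05 -0.03  0.01] w 0.3 J [ 47.1  15.3 -24.7  -0.  -50.  -49.9]
```

View pics/w23c.png

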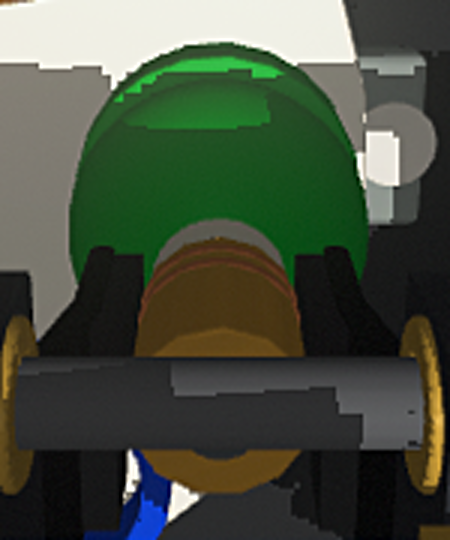

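Now half-millimetre steps to contact.

Request:
step_arm(moves=[[[0,0,0,0,0.05,0,5],[0,0,0,0,0.1,0,5],[0,0,0,0,0.1,0,5],[0,0,0,0,0.1,0,5],[0,0,0,0,0.1,0,5]]])

```text
time_s: 36.28
tcp_pos: [0.4385, 0.2366, 0.1376]
ee_rot: [[0.049, 0.0, -0.999], [0.999, -0.0, 0.049], [-0.0, -1.0, -0.0]]
wrist_force: [0.0, -0.1, -1.1]
gripper_width: 0.302
```

```bash
python3 - <<'E'
from h import *
s=state()
E
```

```text
t 36.28 tcp [0.4385 0.2366 0.1376] yaw 177.19 tilt 0.0 F [ 0.  -0.1 -1.1] M [ 0.09 -0.06 -0.04] w 0.302 J [ 47.1  15.4 -24.8   0.  -49.8 -49.9]
```

Request:
step_arm(moves=[[[0,0,0,0,0.03,0,5],[0,0,0,0,0.06,0,5],[0,0,0,0,0.06,0,5],[0,0,0,0,0.06,0,5],[0,0,0,0,0.06,0,5]]])

```text
time_s: 36.7
tcp_pos: [0.4385, 0.2366, 0.137]
ee_rot: [[0.049, 0.0, -0.999], [0.999, -0.0, 0.049], [-0.0, -1.0, -0.0]]
wrist_force: [-0.7, -0.0, -1.7]
gripper_width: 0.303
```

```bash
python3 - <<'E'
from h import *
s=state()
E
```

```text
t 36.7 tcp [0.4385 0.2366 0.137 ] yaw 177.19 tilt 0.0 F [-0.7 -0.  -1.7] M [ 0.06 -0.03 -0.03] w 0.303 J [ 47.1  15.4 -24.9   0.  -49.7 -49.9]
```

Request:
step_arm(moves=[[[0,0,0,0,0.03,0,5],[0,0,0,0,0.05,0,5],[0,0,0,0,0.05,0,5],[0,0,0,0,0.05,0,5],[0,0,0,0,0.05,0,5]]])

```text
time_s: 37.12
tcp_pos: [0.4385, 0.2366, 0.1366]
ee_rot: [[0.049, 0.0, -0.999], [0.999, 0.0, 0.049], [0.0, -1.0, -0.0]]
wrist_force: [-0.5, 0.1, -1.0]
gripper_width: 0.297
```

```bash
python3 - <<'E'
from h import *
s=state()
E
```

```text
t 37.12 tcp [0.4385 0.2366 0.1366] yaw 177.19 tilt 0.0 F [-0.5  0.1 -1. ] M [ 0.09 -0.03  0.01] w 0.297 J [ 47.1  15.4 -24.9   0.  -49.7 -49.9]
```

Request:
step_arm(moves=[[[0,0,0,0,0.03,0,5],[0,0,0,0,0.05,0,5],[0,0,0,0,0.05,0,5],[0,0,0,0,0.05,0,5],[0,0,0,0,0.05,0,5]]])

```text
time_s: 37.53
tcp_pos: [0.4385, 0.2366, 0.136]
ee_rot: [[0.049, -0.0, -0.999], [0.999, -0.0, 0.049], [-0.0, -1.0, 0.0]]
wrist_force: [-0.0, 0.2, -1.1]
gripper_width: 0.299
```

```bash
python3 - <<'E'
from h import *
s=state()
E
```

```text
t 37.53 tcp [0.4385 0.2366 0.136 ] yaw 177.19 tilt 0.0 F [-0.   0.2 -1.1] M [ 0.08 -0.07 -0.04] w 0.299 J [ 47.1  15.5 -24.9  -0.  -49.6 -49.9]
```

Request:
step_arm(moves=[[[0,0,0,0,0.03,0,5],[0,0,0,0,0.05,0,5],[0,0,0,0,0.05,0,5],[0,0,0,0,0.05,0,5],[0,0,0,0,0.05,0,5]]])

```text
time_s: 37.95
tcp_pos: [0.4385, 0.2366, 0.1355]
ee_rot: [[0.049, -0.0, -0.999], [0.999, -0.0, 0.049], [-0.0, -1.0, 0.0]]
wrist_force: [-0.3, 0.0, -0.7]
gripper_width: 0.303
```

```bash
python3 - <<'E'
from h import *
s=state()
E
```

```text
t 37.95 tcp [0.4385 0.2366 0.1355] yaw 177.19 tilt 0.0 F [-0.3  0.  -0.7] M [ 0.01 -0.11  0.01] w 0.303 J [ 47.1  15.5 -25.    0.  -49.5 -49.9]
```

Request:
step_arm(moves=[[[0,0,0,0,0.03,0,5],[0,0,0,0,0.05,0,5],[0,0,0,0,0.05,0,5],[0,0,0,0,0.05,0,5],[0,0,0,0,0.05,0,5]]])

```text
time_s: 38.37
tcp_pos: [0.4385, 0.2367, 0.1351]
ee_rot: [[0.049, 0.0, -0.999], [0.999, 0.0, 0.049], [0.0, -1.0, -0.0]]
wrist_force: [0.3, 0.5, -1.6]
gripper_width: 0.303
```

```bash
python3 - <<'E'
from h import *
c=snap("wrist","w24");s=state(); crop(c,"w24c",(180,140,330,320),3)
E
```

```text
t 38.42 tcp [0.4385 0.2367 0.1351] yaw 177.2 tilt 0.01 F [ 0.4  0.8 -1.3] M [ 0.07 -0.05 -0.03] w 0.3 J [ 47.1  15.6 -25.    0.  -49.4 -49.9]
```

View pics/w24c.png

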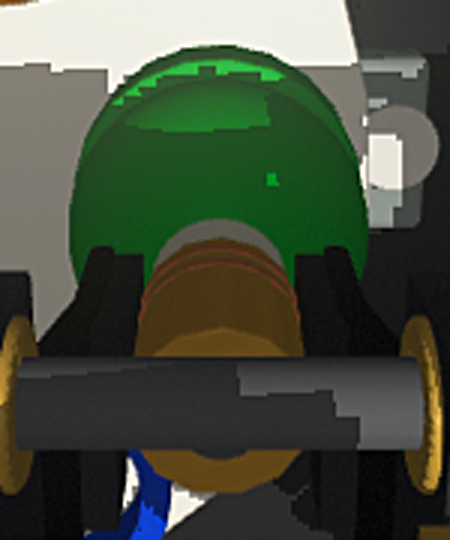

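Request:
step_arm(moves=[[[0,0,0,0,0.03,0,5],[0,0,0,0,0.05,0,5],[0,0,0,0,0.05,0,5],[0,0,0,0,0.05,0,5],[0,0,0,0,0.05,0,5]]])

```text
time_s: 38.83
tcp_pos: [0.4386, 0.2368, 0.1347]
ee_rot: [[0.049, 0.0, -0.999], [0.999, 0.0, 0.049], [0.0, -1.0, -0.0]]
wrist_force: [-0.3, 0.9, 0.2]
gripper_width: 0.307
```

```bash
python3 - <<'E'
from h import *
s=state()
E
```

```text
t 38.83 tcp [0.4386 0.2368 0.1347] yaw 177.2 tilt 0.03 F [-0.3  0.9  0.2] M [ 0.26 -0.11 -0.01] w 0.307 J [ 47.1  15.6 -25.    0.  -49.4 -49.9]
```

Request:
step_arm(moves=[[[0,0,0,0,0.03,0,5],[0,0,0,0,0.05,0,5],[0,0,0,0,0.05,0,5],[0,0,0,0,0.05,0,5],[0,0,0,0,0.05,0,5]]])

```text
time_s: 39.25
tcp_pos: [0.4387, 0.2368, 0.1343]
ee_rot: [[0.049, 0.001, -0.999], [0.999, 0.0, 0.049], [0.0, -1.0, -0.0]]
wrist_force: [0.3, 0.1, 1.3]
gripper_width: 0.302
```

```bash
python3 - <<'E'
from h import *
s=state()
E
```

```text
t 39.25 tcp [0.4387 0.2368 0.1343] yaw 177.2 tilt 0.04 F [0.3 0.1 1.3] M [ 0.27 -0.02 -0.03] w 0.302 J [ 47.1  15.6 -25.1   0.  -49.3 -49.9]
```

Request:
step_arm(moves=[[[0,0,0,0.03,0,0,5],[0,0,0,0.05,0,0,5],[0,0,0,0.05,0,0,5],[0,0,0,0.05,0,0,5],[0,0,0,0.05,0,0,5]]])

```text
time_s: 39.67
tcp_pos: [0.4386, 0.2371, 0.1341]
ee_rot: [[0.049, 0.0, -0.999], [0.999, -0.0, 0.049], [-0.0, -1.0, -0.0]]
wrist_force: [-0.1, -0.4, 1.8]
gripper_width: 0.3
```

```bash
python3 - <<'E'
from h import *
c=snap("wrist","w25");s=state(); crop(c,"w25c",(180,140,330,320),3)
E
```

```text
t 39.72 tcp [0.4386 0.2371 0.1341] yaw 177.19 tilt 0.01 F [ 0.1 -0.3  2.2] M [ 0.08 -0.19  0.05] w 0.299 J [ 47.1  15.6 -25.    0.  -49.3 -49.9]
```

View pics/w25c.png

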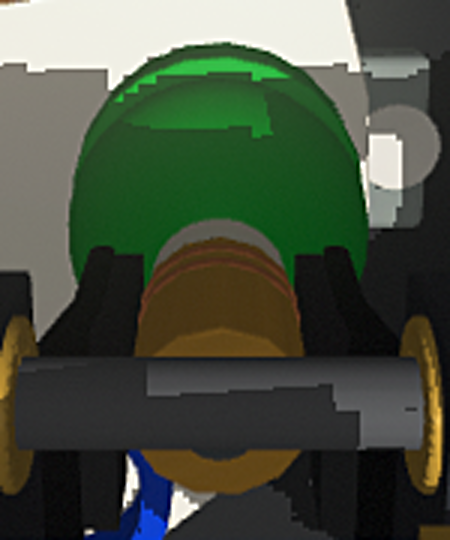

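Request:
step_arm(moves=[[[0,0,0,0,0,0,29],[0,0,0,0,0,0,30],[0,0,0,0,0,0,31],[0,0,0,0,0,0,32],[0,0,0,0,0,0,33]]])

```text
time_s: 40.13
tcp_pos: [0.4381, 0.2369, 0.1337]
ee_rot: [[0.049, -0.001, -0.999], [0.999, -0.001, 0.049], [-0.001, -1.0, 0.001]]
wrist_force: [0.4, -0.3, 0.3]
gripper_width: 0.324
```

Request:
step_arm(moves=[[[0,0,0,0,0,0,35],[0,0,0,0,0,0,39],[0,0,0,0,0,0,45],[0,0,0,0,0,0,52],[0,0,0,0,0,0,60]]])

```text
time_s: 40.55
tcp_pos: [0.4384, 0.2371, 0.134]
ee_rot: [[0.049, -0.0, -0.999], [0.999, -0.0, 0.049], [-0.0, -1.0, 0.0]]
wrist_force: [0.2, -1.0, 0.1]
gripper_width: 0.518
```

Request:
step_arm(moves=[[[0,0,0,0,0,0,60],[0,0,0,0,-0.8,0,60],[0,0,0,0,-3,0,60],[0,0,0,0,-6,0,60],[0,0,0,0,-8,0,60]]])

```text
time_s: 40.97
tcp_pos: [0.4392, 0.2375, 0.2169]
ee_rot: [[0.048, 0.003, -0.999], [0.999, 0.001, 0.048], [0.001, -1.0, -0.002]]
wrist_force: [1.1, 0.3, 0.3]
gripper_width: 0.592
```

Request:
step_arm(moves=[[[0,0,0,0.8,0,0,60],[0,0,0,2.2,0,0,60],[0,0,0,4.2,0,0,60],[0,0,0,5.6,0,0,60],[0,0,0,6,0,0,60]]])

```text
time_s: 41.38
tcp_pos: [0.4413, 0.2991, 0.213]
ee_rot: [[0.047, -0.001, -0.999], [0.999, -0.001, 0.047], [-0.001, -1.0, 0.001]]
wrist_force: [0.4, -0.2, 0.4]
gripper_width: 0.603
```

```bash
python3 - <<'E'
from h import *
c=snap("wrist","w26"); s=state(); S=snap("scene","s26")
crop(S,"s26c",(230,80,370,200),5)
h=cv2.cvtColor(c["image"],cv2.COLOR_RGB2HSV);m=(h[:,:,1]<110).astype(np.uint8)*255
z=np.zeros_like(m);z[118:145,238:268]=m[118:145,238:268];print(blobs(z,30))
E
```

```text
t 41.43 tcp [0.4412 0.2988 0.2129] yaw 177.3 tilt 0.1 F [0.3 0.5 0.1] M [ 0.14 -0.14  0.01] w 0.599 J [ 51.6  14.1 -14.2  -0.  -61.8 -54.3]
[([243, 118, 20, 10, 154], [252.45, 121.71])]
```

View pics/w26.png

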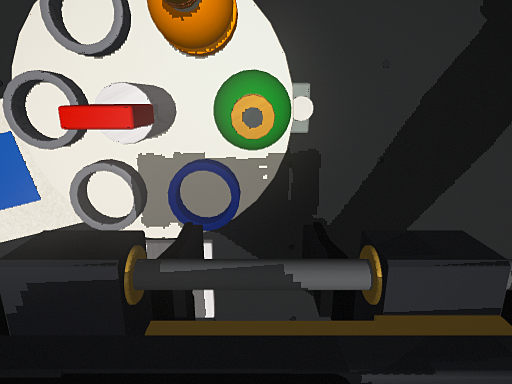

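View pics/s26c.png

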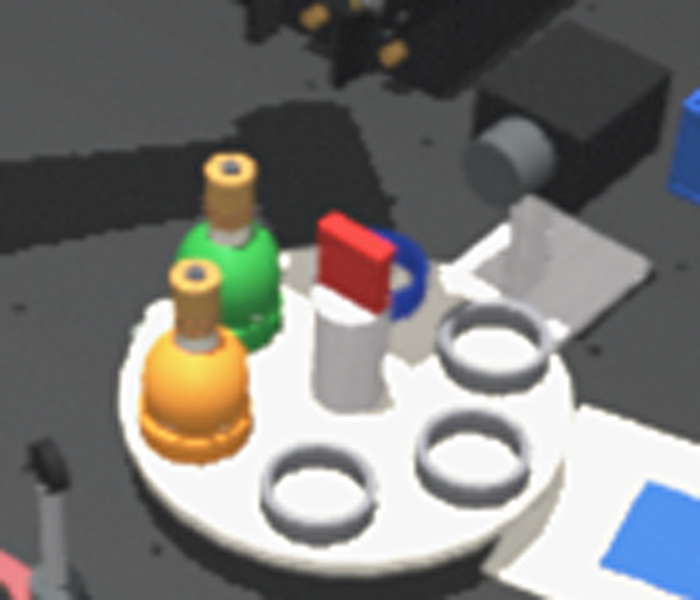

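```bash
python3 - <<'E'
from h import *
c=load("w26")
h=cv2.cvtColor(c["image"],cv2.COLOR_RGB2HSV);m=(h[:,:,1]<110).astype(np.uint8)*255
z=np.zeros_like(m);z[104:132,240:266]=m[104:132,240:266];b=max(blobs(z,30),key=lambda x:x[0][4]);print(b)
p=plane(c,*b[1],.1617);print("stud",p,"tilt deg xy",np.degrees((p[:2]-[.437,.235])/.078))
m=mask(c,(45,100,25),(80,255,255),(205,60,300,160));cs,_=cv2.findContours(m,cv2.RETR_EXTERNAL,cv2.CHAIN_APPROX_NONE); e=cv2.fitEllipse(max(cs,key=cv2.contourArea));print(e,"pred ring",proj(c,(.437,.235,.064)),"globe",proj(c,(.437,.235,.0837)),proj(c,(.437,.235,.1617)))
snap("top","t26");snap("scene","s26b")
t=load("t26");crop(t,"t26c",(110,120,390,260),2.8)
E
```

```text
([243, 107, 20, 21, 328], [252.44, 117.05])
stud [0.43676894 0.23610723 0.1617    ] tilt deg xy [-0.16973025  0.81333063]
((252.10537719726562, 109.3403091430664), (76.13972473144531, 78.85413360595703), 179.21995544433594) pred ring [252.04981346 108.92373936] globe [252.03701139 109.83654159] [251.9622833  115.16474141]
```

View pics/t26c.png

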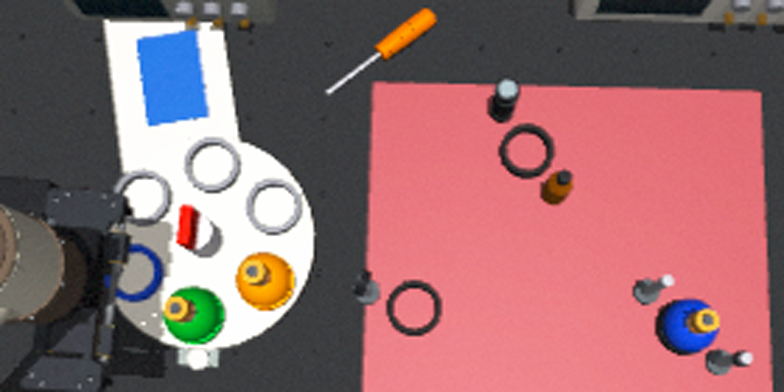

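View pics/s26b.png

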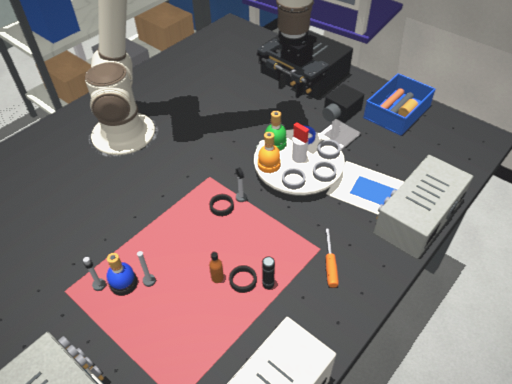

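Request:
step_arm(moves=[[[0,0,0,-0.5,-1,0,60],[0,0,0,-1.5,-3,0,60],[0,0,0,-3,-6,0,60],[0,0,0,-4.5,-9,0,60],[0,0,0,-5,-10,0,60]]])

```text
time_s: 42.0
tcp_pos: [0.4403, 0.2456, 0.3199]
ee_rot: [[0.05, 0.007, -0.999], [0.999, 0.005, 0.05], [0.005, -1.0, -0.007]]
wrist_force: [-0.0, 0.9, 0.2]
gripper_width: 0.602
```

Request:
step_arm(moves=[[[0,0,0,0,0,0,60],[0,0,0,0,0,0,60],[0,0,0,0,0,0,60],[0,0,0,0,0,0,60],[0,0,0,0,0,0,60]]])

```text
time_s: 42.42
tcp_pos: [0.4386, 0.2471, 0.3126]
ee_rot: [[0.049, -0.002, -0.999], [0.999, -0.002, 0.049], [-0.002, -1.0, 0.002]]
wrist_force: [0.7, 0.6, 0.1]
gripper_width: 0.6
```

```bash
python3 - <<'E'
from h import *
c=snap("wrist","w27"); s=state()
ax=np.array([.5290,.2307])
for k,a in(("green",177.2),("amber",237.2)):
    g=ax+.092*np.array([np.cos(np.radians(a)),np.sin(np.radians(a))]); print(k,g,"stud pred",proj(c,(*g,.1617)),"ring",proj(c,(*g,.064)))
crop(c,"w27c",(150,0,350,220),3)
E
```

```text
t 42.47 tcp [0.4387 0.2472 0.3128] yaw 177.22 tilt 0.15 F [ 0.2 -0.5 -0.3] M [ 0.06 -0.02  0.04] w 0.599 J [ 47.9   7.3  -8.2  -0.  -74.7 -50.7]
green [0.43710984 0.23519418] stud pred [251.49288126 167.34582906] ring [251.56631445 150.70712703]
amber [0.47916284 0.15336787] stud pred [197.80326083  76.28061681] ring [211.14052522  81.19481191]
```

View pics/w27c.png

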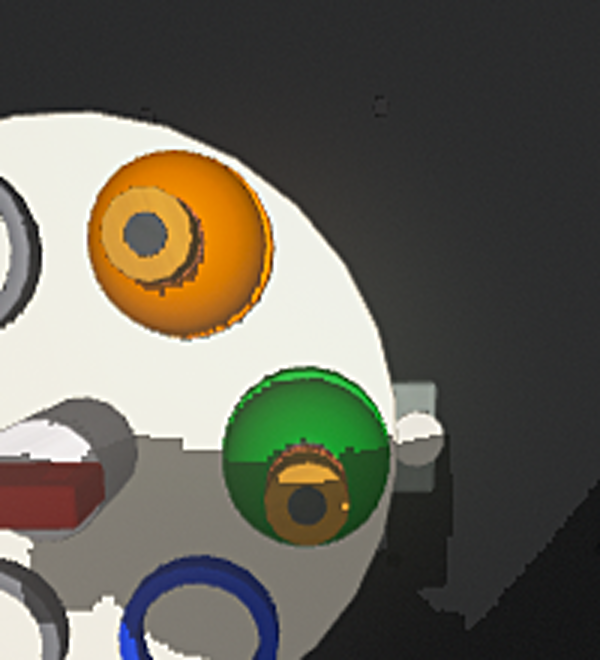

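```bash
python3 - <<'E'
from station import r
print(r.finish_job())
E
```

```text
the job is handed in; nothing more can be done
None
```

Both lamps are seated in their cups, and I handed the job in at about 42.5 s, under the 72 s limit.

**What I did**
- **First turn:** I turned the carousel about +42.4° by the grip bar, so the amber cup faced the loading point, and set the amber lamp in its cup.
- **Second turn:** I turned it slowly by another +60°, with the amber lamp staying seated, and set the green lamp in its cup.

**What went wrong**
- I lowered the amber lamp about 2 mm off-centre. It touched one side of the ring, and on release it settled into the cup leaning about 5°.
- Before turning on, I straightened it by gripping its cap again with the jaws turned 90°, then released it slowly.
- For the green lamp I allowed for that offset and re-centred it at light contact before letting go.

**Last checks**
- **Upright:** the studs on top of the caps were within about 1.5 pixels of where upright, seated lamps would show them. That means about 1.5° of tilt or less for both lamps.
- **Facing:** the green cup read 177.2–177.4° around the axis. The white dot read about 177°, so they agree to within about 0.5°; separate views of the dot differed by about that much.
- **Surroundings:** in the last scene and overhead pictures, the blue lamp, posts, bottle, lens tube, mirror post and screwdriver looked where they were at the start. The gripper was open, well above everything, and touching nothing.
- **Forces:** the wrist force never read more than about 7 N.

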